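# Clamp the tile rack under its ring nut

## Robot

A 6-joint arm with a two-finger parallel gripper is mounted at the origin on the work surface. World frame = base frame: x ahead of the robot, y to its left, z up, the work surface at z = 0. Lengths are in m, angles in rad, forces in N, time in s.
With the tool pointing down it reaches from about 0.35 to 0.725 m from the base axis. Payload 4.3 kg.
Tool frame: the origin (TCP) lies at the very end of the fingers, on their centre line; the grasp point (between the pads) lies 19 mm behind it; x points along the fingers, y is the direction in which the jaws open and shut, and the axes are right-handed (so a half turn about x gives the same grasp; the last joint's range is limited). The gripper opens to 85 mm and grips with 20 to 120 N. Pads are 22 mm wide; open, the fingers measure 114 mm over their backs; the gripper's body (76 mm by 85 mm) begins 54 mm behind the grasp point. The pads swing forward as they close: fully open they stand 13 mm farther back than shut.
Start: joints at [-1.274, 0.377, 0.081, 1.274, 0, 1.46], TCP at [0.228, -0.528, 0.231] pointing down, gripper open.
Joint ranges: [-2.72, 2.72], [-0.84, 1.66], [-1.02, 1.22], [-1.77, 2.12], [-1.37, 1.28], [-3.14, 3.14]. Speed limits (rad/s): [2.57, 2.57, 3.14, 3.14, 3.14, 3.14].

## Interface

Orientations are given as a 3x3 rotation matrix whose columns are the frame's x, y, z axes.
In Python, from plant import ctrl gives the robot as it stands. The module is installed in compiled form; this text tells all that it offers.
- The arm moves only by the tool jog_arm, never from a script. Its argument "deltas" is a list of rows, each an object with "offset": the shift along the world's x, y, z in units of 40 mm (1.0 is 40 mm), a list of three; "rotation": the turn, a rotation vector about the world's x, y, z in units of 6 degrees (1.0 is 6 degrees), a list of three; "fingers": the finger opening in mm, from 0 to 85.4. In form: [{"offset": [x, y, z], "rotation": [rx, ry, rz], "fingers": fingers}, ...]. A call has 1 to 10 rows; each row shifts and turns the commanded pose from where the row before left it; what a row does not reach is not made up. A row lasts 1/10 s, in which the tool goes at most 50 mm and 8.59 degrees, less where a joint would pass 70% of its speed; a pose out of reach is approached as far as the arm can. A call is refused whole if a number of a shift passes 1 or a number of a turn 1, either way. A call with a gripper value outside its range is refused whole. The fingers move at their own pace and stop on an object; "force" is the grip in N (left out, the last holds). Time passes only in rows, so rows that do not move let the fingers close. It gives the time, the measured TCP pose, the force and the opening at its end, in the units of the state.
- ctrl.observe(): the state, without advancing time (a new reading comes with each control period).
- ctrl.grab_frame(name): name is "side" or "top" or "wrist"; returns a dict with "pixels" (420x560x3 uint8, red, green, blue), "intrinsics" (3x3 intrinsics, pixels), "world_to_cam" (4x4, takes a point from world to camera coordinates); the wrist camera has in their place "tool_from_camera" (4x4, takes a point from camera to tool coordinates, whose origin is the TCP and whose axes are the tool frame's). Camera axes: x right, y down, z forward; pixel columns grow to the right and rows downward; lengths in m; the calibration is good to about 2 mm. A picture is of the moment at which its call begins: read the wrist's pose just before it. There is no depth.
- ctrl.sign_off(): hands the job in, once; it reports no verdict.
The state is a dict: "t": time; "joints": joint angles; "qd": joint speeds; "joint_torque": joint torques, N m; "eef_pos": TCP position; "orientation": TCP orientation; "contact_force": force on the tool from outside, world axes, zero at the start; "wrist_torque": the same for the moment, N m; "width": opening from 0.0 (shut) to 1.0 (fully open).
Only numpy, scipy, OpenCV 4.12 (cv2) and the standard library are available. Lean on these libraries where they do the work, as an engineer would, in place of code of your own. Each camera call takes 0.05 s, during which the arm holds its last target.

## Task

Bring the clear tile rack over so that its slotted tongue goes between the blue cheeks and fully home round the steel stud, under the red ring. Then screw the ring down clockwise, counting its turns (roughly two thirds of a turn to a little over one), until you feel the resistance rise and it holds the tongue snugly; do not force it further, the acrylic would crack. Let go of everything, and leave the dice cup, the glass saucer and the other things on the table where they are.

Things in the scene. Friction and masses are not known exactly. Their poses are not given: they have to be found in the camera images.
- rack: Loose clear acrylic tile rack, 0.28 to 0.46 kg, flat on the table, friction about 1. Origin under the middle of its white grip; x across, y along it, z up. Base 6 mm thick, 64 wide, y -65 to 85. A wall 8 thick stands along x = 0, y -49 to 81, top at z 50. Lip 5 wide, 12 high, at x -29.5. A flat tongue 50 wide, 6 thick runs from y -65 to the open end of its slot at y -160.
- rack_grip (a point): The white grip on the rack's wall, 36 mm long (y), 9 thick (x), z 6 to 50: the place to pinch the rack across x. The point is at rack x 0, y 0, z 40 mm; axes as the rack's.
- slot (a point): Point at rack x 0, y -125, z 0 mm: where the stud's axis stands when the rack is fully home. The slot, edged in green, is 18 mm wide, open at the tongue's -y end and ends at rack y -118.5, where the stud then touches. Axes as the rack's.
- shoe: Fixed clamp shoe. Origin on the table, on the axis of its steel stud (13 mm thick, top 58 to 63 mm up). Its open side is +y: the rack goes in along the shoe's -y, rack y parallel to shoe y, origins in line. Blue cheeks 8 mm high guide the 50 mm tongue: inner faces at x +-28.5 from y -20 to 40, then flared outwards to about x +-37, y 60; a blue bar 8 high at y -38.
- ring (a joint): Turn (rad) of the ribbed red ring on the stud, 44 mm across, 28 high: 0 at the start, growing clockwise from above; it sinks 8 mm a turn, is self-locking and cannot be pushed down. Its underside starts 11 to 14.5 mm above the table (not measured). Free it takes 0.05 N m; on the tongue the torque rises 0.08 to 0.13 N m per 10 N of bearing. Snug is 5 to 20 N, over 45 N cracks.
- dice_cup: Red dice cup, 72 mm wide, 85 high, origin under its centre. Leave alone.
- saucer: Glass saucer, 120 mm wide, 18 high, origin under its centre. Leave alone.
- tongs: Chrome chip tongs, 140 mm long, flat on the table, origin at the middle. Leave alone.
- chips: Pile of five chips, 40 mm wide, 18 high, origin under its centre. Leave alone.
- tile0: Loose mahjong tile, 24 x 34 x 20 mm, origin under its centre. Leave alone.
- tile1: Loose mahjong tile, 24 x 34 x 20 mm, origin under its centre. Leave alone.
- tile2: Loose mahjong tile, 24 x 34 x 20 mm, origin under its centre. Leave alone.
Mind the look-alikes: they are no part of the job. What is shaped like the shoe but brown or pink is not meant.

How it is judged:
On the way, in this order (a step that is already met when the one before it is completed fails the run):
1. the rack is home: the stud stands at the end of its slot, the ring still clear of it (horizontal distance between slot and shoe below 0.005 m and angle between rack's own z axis and vertical below 0.05 rad and contact force between ring and rack below 1 N), for 0.2 s.
2. the ring has been screwed down onto the tongue (horizontal distance between slot and shoe below 0.005 m and value of joint ring above 3 rad and contact force between ring and rack above 3 N), for 0.2 s.
At the end, for the whole second after the job is handed in: The rack lies flat with the stud within 5 mm of the home place in its slot, the ring screwed down and bearing on the tongue with more than 3 N (and never more than 45 N), everything released and at rest (all of step 2 and angle between rack's own z axis and vertical below 0.05 rad and linear speed of rack below 0.01 m/s); the robot touches nothing.
It fails at once if the ring bears on the acrylic tongue with more than 45 N (cracked) (contact force between ring and rack above 45 N).
It fails at once if a bystander is moved by more than 25 mm (distance of any of dice_cup, saucer, tongs, chips, tile0, tile1, tile2 from where it was at the start of the episode above 0.025 m).
It also fails if it takes over 72 s, if anything falls off the work surface, if the arm or the gripper's body presses on something with over 40 N, if the wrist force passes 120 N, or if a joint passes its speed limit or range.

## Working session

There is one attempt and no reset: what is moved stays moved. The work goes in short steps, Python scripts to look and compute and a tool call to move; the robot and the scene stay as the last step left them, time stands still between calls to the robot, and variables do not carry over. Pictures are saved under pics/ and viewed, and the job is handed in when it is done.

Besides the shell and the picture viewer there is one more tool, called after "Request:" in YAML: its name, and indented under it one key for each argument. jog_arm: Moves the arm, as the interface text tells. Its arguments: {"type":"object","properties":{"deltas":{"type":"array","items":{"type":"object","properties":{"offset":{"type":"array","items":{"type":"number"}},"rotation":{"type":"array","items":{"type":"number"}},"fingers":{"type":"number"}}}},"force":{"type":"number"}},"required":["deltas"]}

```bash
mkdir -p pics
cat > h.py <<'E'
import numpy as np, cv2
from plant import ctrl
def grab(n,f=None):
    s=ctrl.observe(); d=ctrl.grab_frame(n)
    if f: cv2.imwrite('pics/'+f,d['pixels'][:,:,::-1])
    K=np.array(d['intrinsics'])
    if 'world_to_cam' in d: W=np.array(d['world_to_cam'])
    else:
        T=np.eye(4);T[:3,:3]=np.array(s['orientation']);T[:3,3]=s['eef_pos']
        W=np.linalg.inv(T@np.array(d['tool_from_camera']))
    return d['pixels'],K,W,s
def pix2w(u,v,z,K,W):
    R=W[:3,:3];t=W[:3,3];c=-R.T@t
    r=R.T@np.linalg.inv(K)@np.array([u,v,1.]);
    return c+r*(z-c[2])/r[2]
def w2pix(p,K,W):
    q=K@(W[:3,:3]@np.array(p)+W[:3,3]);return q[:2]/q[2]
E
python3 - <<'E'
from h import *
for n in ['top','side','wrist']:
    p,K,W,s=grab(n,n+'0.png'); print(n,K.tolist(),(-W[:3,:3].T@W[:3,3]).round(3),np.round(W[:3,:3],3).tolist(),n)
    np.savez(n+'0.npz',K=K,W=W)
print(s)
E
```

```text
top [[512.4598438657246, 0.0, 278.3527932565128], [0.0, 512.4598438657246, 206.62070110378914], [0.0, 0.0, 1.0]] [0.464 0.017 1.221] [[0.02, -1.0, 0.024], [-0.993, -0.023, -0.114], [0.115, -0.022, -0.993]] top
side [[428.9241828891723, 0.0, 289.88601054289745], [0.0, 428.9241828891723, 212.21158064691426], [0.0, 0.0, 1.0]] [0.199 0.558 0.808] [[-0.837, -0.547, -0.019], [-0.391, 0.622, -0.678], [0.383, -0.56, -0.735]] side
wrist [[374.91355668079973, 0.0, 276.5255275155526], [0.0, 374.91355668079973, 210.4234035940077], [0.0, 0.0, 1.0]] [ 0.297 -0.498  0.373] [[0.396, -0.918, -0.002], [-0.877, -0.379, 0.294], [-0.271, -0.115, -0.956]] wrist
{'t': 0.1, 'joints': array([-1.27430104e+00,  3.78015482e-01,  7.97636906e-02,  1.27439578e+00,
        4.32048942e-06,  1.46048325e+00]), 'qd': array([-0.00132594, -0.00155719,  0.00118332,  0.00078049,  0.00061004,
       -0.00033939]), 'joint_torque': array([ 3.63302199e-03, -4.64692712e+01,  2.70582944e+01,  1.19460962e-02,
       -4.19961214e-05, -6.39214505e-06]), 'eef_pos': array([ 0.22734379, -0.52750963,  0.23044138]), 'orientation': array([[-5.36746961e-04,  3.95679692e-01, -9.18388422e-01],
       [ 1.77173159e-03, -9.18386736e-01, -3.95680001e-01],
       [-9.99998286e-01, -1.83951782e-03, -2.08096919e-04]]), 'contact_force': array([ 0.8681758 , -0.78265645, -0.55303864]), 'wrist_torque': array([ 0.0007129 ,  0.04784891, -0.05302188]), 'width': 0.9985132378415521}
```

View pics/top0.png

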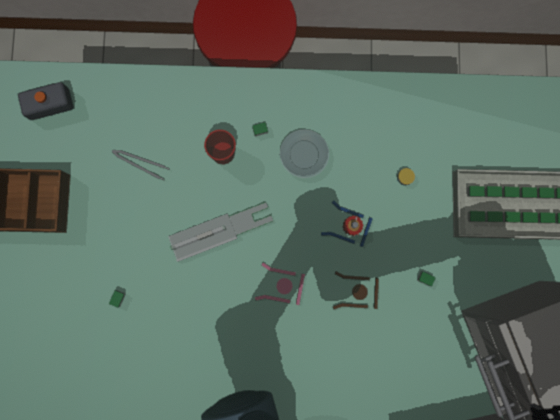

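View pics/side0.png

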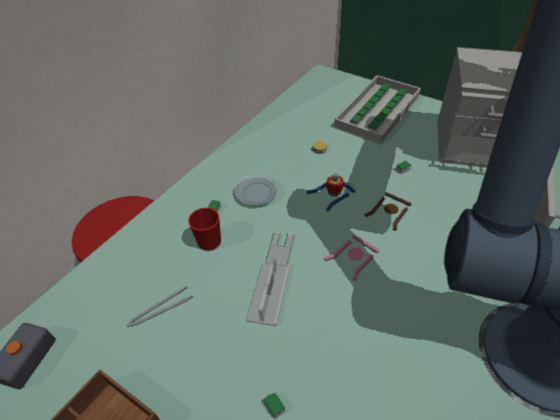

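View pics/wrist0.png

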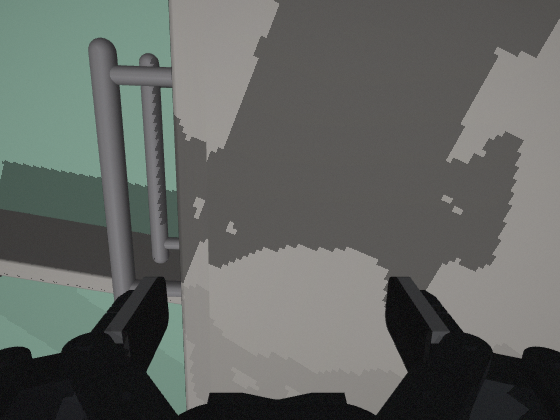

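The top view shows the rack at about (220,230), with its slotted end at (262,212). The blue shoe with the red ring is at (353,226). Look-alikes to rule out are the pink shoe at (284,287) and the brown shoe at (360,292). The bystanders are the cup (221,146), saucer (304,152), tongs (142,164), chips (406,176) and tiles at (260,129), (117,297) and (427,278). I'll check the choice in a close crop.

Run:
```python
from h import *
a=cv2.imread('pics/top0.png')
c=cv2.resize(a[180:290,160:400],None,fx=3.3,fy=3.3,interpolation=cv2.INTER_CUBIC)
c=cv2.convertScaleAbs(c,alpha=1.5); cv2.imwrite('pics/crop0.png',c)
b=cv2.imread('pics/side0.png')
c=cv2.resize(b[150:340,230:400],None,fx=3,fy=3,interpolation=cv2.INTER_CUBIC)
cv2.imwrite('pics/crop1.png',cv2.convertScaleAbs(c,alpha=1.5))
```

```text
(no output)
```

View pics/crop0.png

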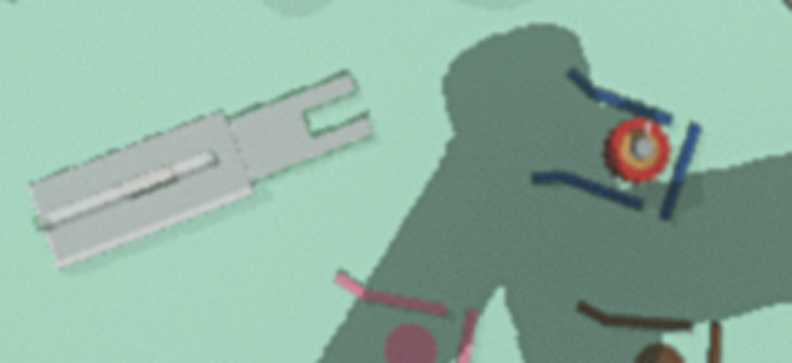

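View pics/crop1.png

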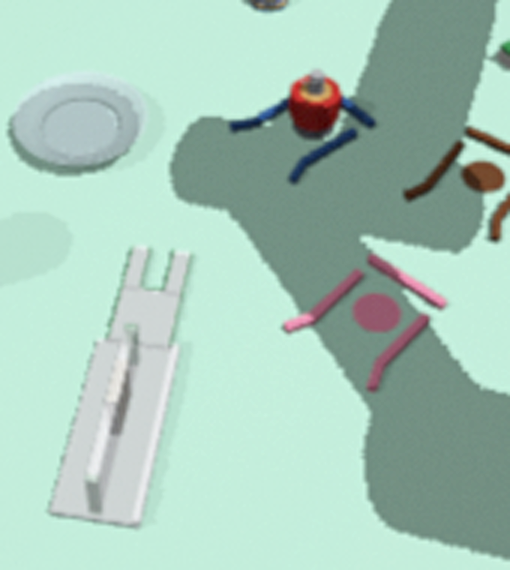

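```bash
cat > fit.py <<'E'
from h import *
from scipy.optimize import least_squares
def fit(obs,x0):
    # obs: list of (local xyz m, uv, K,W)
    def P(x,l):
        c,s=np.cos(x[2]),np.sin(x[2]); return np.array([x[0]+c*l[0]-s*l[1],x[1]+s*l[0]+c*l[1],l[2]])
    f=lambda x:np.concatenate([w2pix(P(x,np.array(l)/1000),K,W)-np.array(uv) for l,uv,K,W in obs])
    r=least_squares(f,x0,loss='soft_l1'); return r.x,f(r.x).reshape(-1,2)
E
python3 - <<'E'
from fit import *
d=np.load('top0.npz');K,W=d['K'],d['W']
e=np.load('side0.npz');Ks,Ws=e['K'],e['W']
T=lambda u,v:(160+(u+.5)/3.3-.5,180+(v+.5)/3.3-.5)
S=lambda u,v:(230+(u+.5)/3-.5,150+(v+.5)/3-.5)
# rack: y axis points from tongue to far end (image left). 
obs=[]
# top: image-up = +x world, image-left=+y world. rack y ~ image left & down; rack x = y rotated -90 (x = up image)
for l,uv in [((32,85,6),(30,185)),((-32,85,6),(58,268)),((32,-65,6),(222,111)),((-32,-65,6),(253,186)),((25,-160,6),(349,70)),((-25,-160,6),(373,131)),((0,-49,50),(213,157)),((0,81,50),(41,221)),((9,-118.5,6),(303,113)),((-9,-118.5,6),(311,135))]:
    obs.append((l,T(*uv),K,W))
for l,uv in [((32,85,6),(50,512)),((-32,85,6),(138,524)),((25,-160,6),(136,248)),((-25,-160,6),(188,254)),((0,-49,50),(130,327)),((0,81,50),(95,480))]:
    obs.append((l,S(*uv),Ks,Ws))
x,r=fit(obs,[.4,.2,0]);print('rack',x.round(4),np.degrees(x[2]));print(r.round(1).tolist())
x,r=fit(obs[:10],[.4,.2,0]);print('rack top only',x.round(4),np.degrees(x[2]))
obs=[]
for l,uv in [((28.5,40,8),(597,97)),((28.5,-20,8),(668,123)),((-28.5,-20,8),(641,201)),((-28.5,40,8),(566,180)),((-30,60,8),(0,0))][:4]:
    obs.append((l,T(*uv),K,W))
obs.append(((0,0,60),T(645,147),K,W)); obs.append(((0,0,60),S(317,75),Ks,Ws))
x,r=fit(obs,[.4,-.1,0]);print('shoe',x.round(4),np.degrees(x[2]));print(r.round(1).tolist())
for n,(u,v),z in [('cup',(221,146),.08),('saucer',(304,152),.01),('chips',(406,176),.018),('pink',(284,287),0),('brown',(360,292),0),('t0',(260,129),.02),('t1',(117,297),.02),('t2',(427,278),.02)]: print(n,pix2w(u,v,z,K,W).round(3))
E
```

```text
rack [0.5316 0.1594 0.4024] 23.058185847428863
[[-1.0, 0.6], [0.1, 0.8], [0.2, -0.4], [0.6, 1.8], [-0.1, 0.0], [0.4, 0.9], [0.0, -0.8], [-1.4, 1.0], [0.1, -0.4], [0.5, -0.1], [-0.6, -0.2], [0.3, 0.5], [-2.1, -1.2], [0.7, -0.6], [-0.1, -0.8], [-1.6, 0.2]]
rack top only [0.5325 0.1595 0.3986] 22.83946093083851
shoe [ 0.561  -0.1834 -0.3199] -18.326150488285833
[[-1.6, 0.3], [0.6, 0.8], [1.2, -0.3], [0.1, -2.4], [-0.4, 0.2], [-0.1, 0.3]]
cup [0.731 0.125 0.08 ]
saucer [ 0.738 -0.069  0.01 ]
chips [ 0.684 -0.314  0.018]
pink [ 0.414 -0.027  0.   ]
brown [ 0.406 -0.207  0.   ]
t0 [0.789 0.039 0.02 ]
t1 [0.385 0.357 0.02 ]
t2 [ 0.442 -0.36   0.02 ]
```

Choice made: the rack is the only one, at (220,230). The blue shoe with the red ring at (353,226) is the target; pink and brown have no ring. Moving above the rack.

Request:
jog_arm:
  deltas:
    - {"offset": [0.42, 0.95, 0.3], "rotation": [0, 0, 0.83], "fingers": 85}
    - {"offset": [0.42, 0.95, 0.3], "rotation": [0, 0, 0.83], "fingers": 85}
    - {"offset": [0.42, 0.95, 0], "rotation": [0, 0, 0.83], "fingers": 85}
    - {"offset": [0.42, 0.95, 0], "rotation": [0, 0, 0.83], "fingers": 85}
    - {"offset": [0.42, 0.95, 0], "rotation": [0, 0, 0.83], "fingers": 85}
    - {"offset": [0.42, 0.95, 0], "rotation": [0, 0, 0.83], "fingers": 85}
    - {"offset": [0.42, 0.95, 0], "rotation": [0, 0, 0.83], "fingers": 85}
    - {"offset": [0.42, 0.95, 0], "rotation": [0, 0, 0.83], "fingers": 85}
    - {"offset": [0.42, 0.95, 0], "rotation": [0, 0, 0.83], "fingers": 85}
    - {"offset": [0.42, 0.95, 0], "rotation": [0, 0, 0.83], "fingers": 85}

```text
t: 1.15
eef_pos: [0.3957, -0.1464, 0.2552]
orientation: [[0.0, 0.958, -0.287], [-0.0, -0.287, -0.958], [-1.0, 0.0, -0.0]]
contact_force: [0.7, -0.8, 0.1]
width: 0.997
```

Request:
jog_arm:
  deltas:
    - {"offset": [0.42, 0.95, 0], "rotation": [0, 0, 0.83], "fingers": 60}
    - {"offset": [0.42, 0.95, 0], "rotation": [0, 0, 0.83], "fingers": 60}
    - {"offset": [0.42, 0.95, 0], "rotation": [0, 0, 0.83], "fingers": 60}
    - {"offset": [0.42, 0.95, 0], "rotation": [0, 0, 0.83], "fingers": 60}
    - {"offset": [0.42, 0.95, -0.3], "rotation": [0, 0, 0.83], "fingers": 60}
    - {"offset": [0.42, 0.95, -0.4], "rotation": [0, 0, 0.83], "fingers": 60}
    - {"offset": [0.42, 0.95, -0.4], "rotation": [0, 0, 0.83], "fingers": 60}
    - {"offset": [0.42, 0.6, -0.4], "rotation": [0, 0, 0.83], "fingers": 60}
    - {"offset": [0, 0, 0], "rotation": [0, 0, 0], "fingers": 60}
    - {"offset": [0, 0, 0], "rotation": [0, 0, 0], "fingers": 60}

```text
t: 2.15
eef_pos: [0.5292, 0.1421, 0.1945]
orientation: [[-0.002, 0.921, 0.39], [-0.001, 0.39, -0.921], [-1.0, -0.002, -0.0]]
contact_force: [-0.7, -0.5, -0.9]
width: 0.702
```

Run:
```python
from h import *
p,K,W,s=grab('wrist','w1.png'); np.savez('w1.npz',K=K,W=W)
p,K,W,s2=grab('top','t1.png')
o=s['orientation'];print(s['t'],s['eef_pos'].round(4),np.degrees(np.arctan2(o[1,1],o[0,1])),s['contact_force'].round(2),s['wrist_torque'].round(3),s['joints'].round(2))
```

```text
2.15 [0.5292 0.1421 0.1945] 22.966715467505693 [-0.69 -0.53 -0.9 ] [-0.005 -0.011  0.003] [ 0.15  0.34 -0.07  1.16 -0.    1.32]
```

View pics/w1.png

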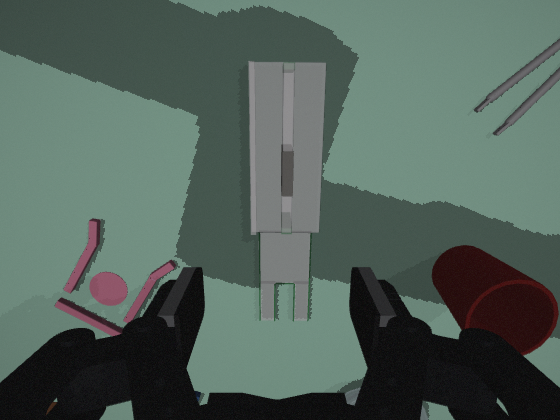

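View pics/t1.png

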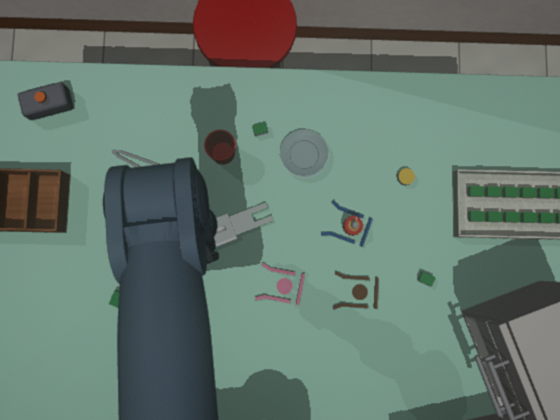

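The wrist view shows the rack running down the image. Its base corners are near (249,62), (326,62), (250,233) and (320,233), the grip is near (288,172), and the tongue tips are near (261,320) and (308,320). I'll fit with this view, and refine the shoe using the top view, where it is now lit.

Run:
```python
from h import *
a=cv2.imread('pics/w1.png')
c=cv2.resize(a[50:330,230:345],None,fx=2,fy=2,interpolation=cv2.INTER_CUBIC)
cv2.imwrite('pics/c2.png',cv2.convertScaleAbs(c,alpha=1.4))
a=cv2.imread('pics/t1.png')
c=cv2.resize(a[190:255,310:385],None,fx=8,fy=8,interpolation=cv2.INTER_CUBIC)
cv2.imwrite('pics/c3.png',cv2.convertScaleAbs(c,alpha=1.4))
```

```text
(no output)
```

View pics/c2.png

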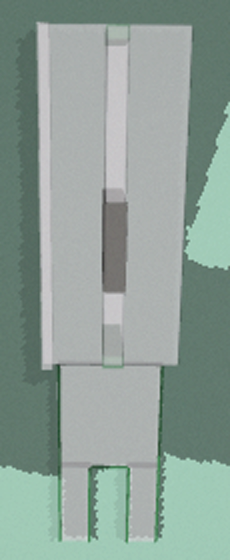

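View pics/c3.png

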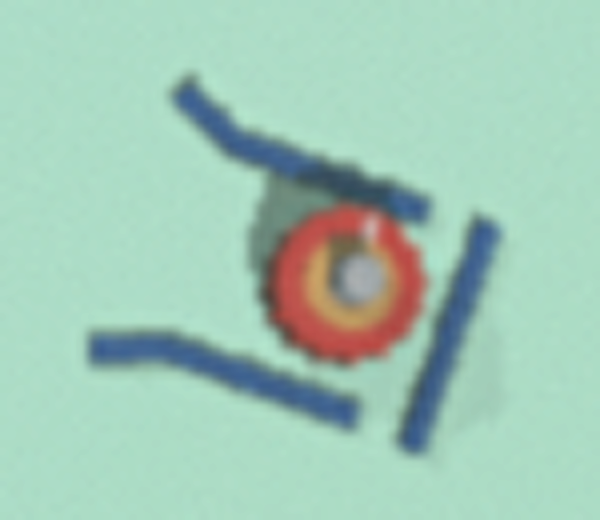

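Run:
```python
from fit import *
d=np.load('w1.npz');K,W=d['K'],d['W']
T=lambda u,v:(230+(u+.5)/2-.5,50+(v+.5)/2-.5)
obs=[(l,T(*uv),K,W) for l,uv in [((32,85,6),(191,26)),((-32,85,12),(38,23)),((-32,-65,12),(43,369)),((32,-65,6),(177,365)),((25,-160,6),(157,541)),((-25,-160,6),(62,541)),((9,-118.5,6),(128,466)),((-9,-118.5,6),(89,466)),((-4.5,18,50),(103,203)),((4.5,18,50),(127,203)),((-4.5,-18,50),(103,292)),((4.5,-18,50),(127,292))]]
x,r=fit(obs,[.53,.16,.4]);print('rack',x.round(4),np.degrees(x[2]));print(r.round(1).tolist())
d=np.load('top0.npz');K,W=d['K'],d['W']
T=lambda u,v:(310+(u+.5)/8-.5,190+(v+.5)/8-.5)
obs=[(l,T(*uv),K,W) for l,uv in [((28.5,40,8),(230,157)),((28.5,-20,8),(414,222)),((-28.5,-20,8),(360,398)),((-28.5,40,8),(174,331))]]
x,r=fit(obs,[.56,-.18,-.32]);print('shoe cheeks',x.round(4),np.degrees(x[2]));print(r.round(1).tolist())
for z in (.058,.063):print('stud',pix2w(*T(362,278),z,K,W).round(4))
for z in (.039,.042):print('ringtop',pix2w(*T(348,283),z,K,W).round(4))
p=[pix2w(*T(*q),.008,K,W) for q in ((487,220),(413,448))];print('bar yaw',np.degrees(np.arctan2(*(p[0]-p[1])[1::-1][:2])) ,p)
```

```text
rack [0.5312 0.1604 0.3966] 22.723060999860582
[[0.8, -1.1], [-1.0, -0.6], [-0.6, 0.3], [0.8, 0.4], [0.4, 0.1], [-1.3, -0.1], [-0.1, 0.8], [1.1, 0.7], [0.3, -0.5], [0.1, -0.5], [-0.0, 0.5], [-0.7, 0.6]]
shoe cheeks [ 0.5625 -0.1819 -0.312 ] -17.87785791766733
[[-0.1, -0.4], [0.7, -0.3], [0.1, 0.3], [-0.6, 0.4]]
stud [ 0.5615 -0.1839  0.058 ]
stud [ 0.5611 -0.183   0.063 ]
ringtop [ 0.5615 -0.1831  0.039 ]
ringtop [ 0.5613 -0.1826  0.042 ]
bar yaw -17.89623249255572 [array([ 0.58386275, -0.22994169,  0.008     ]), array([ 0.51545332, -0.20785101,  0.008     ])]
```

Request:
jog_arm:
  deltas:
    - {"offset": [0.05, 0.46, -0.5], "rotation": [0, 0, 0], "fingers": 36}
    - {"offset": [0, 0, -0.9], "rotation": [0, 0, 0], "fingers": 36}
    - {"offset": [0, 0, -0.9], "rotation": [0, 0, 0], "fingers": 36}
    - {"offset": [0, 0, -0.8], "rotation": [0, 0, 0], "fingers": 36}
    - {"offset": [0, 0, -0.7], "rotation": [0, 0, 0], "fingers": 36}
    - {"offset": [0, 0, -0.5], "rotation": [0, 0, 0], "fingers": 36}
    - {"offset": [0, 0, 0], "rotation": [0, 0, 0], "fingers": 36}
    - {"offset": [0, 0, 0], "rotation": [0, 0, 0], "fingers": 36}
  force: 50

```text
t: 3.05
eef_pos: [0.5322, 0.1595, 0.0243]
orientation: [[0.001, 0.921, 0.388], [0.0, 0.388, -0.921], [-1.0, 0.001, 0.0]]
contact_force: [-0.8, 0.4, -0.2]
width: 0.419
```

Request:
jog_arm:
  deltas:
    - {"offset": [0, 0, 0], "rotation": [0, 0, 0], "fingers": 4}
    - {"offset": [0, 0, 0], "rotation": [0, 0, 0], "fingers": 4}
    - {"offset": [0, 0, 0], "rotation": [0, 0, 0], "fingers": 4}
    - {"offset": [0, 0, 0], "rotation": [0, 0, 0], "fingers": 4}
    - {"offset": [0, 0, 0], "rotation": [0, 0, 0], "fingers": 4}
    - {"offset": [0, 0, 0], "rotation": [0, 0, 0], "fingers": 4}
  force: 50

```text
t: 3.65
eef_pos: [0.5329, 0.1601, 0.0252]
orientation: [[0.003, 0.921, 0.39], [-0.0, 0.39, -0.921], [-1.0, 0.002, 0.001]]
contact_force: [-2.8, -1.1, 7.7]
width: 0.094
```

Request:
jog_arm:
  deltas:
    - {"offset": [0, 0, 0.3], "rotation": [0, 0, 0], "fingers": 4}
    - {"offset": [0, 0, 0.4], "rotation": [0, 0, 0], "fingers": 4}
    - {"offset": [0, 0, 0], "rotation": [0, 0, -0.6], "fingers": 4}
    - {"offset": [0, 0, 0], "rotation": [0, 0, -0.9], "fingers": 4}
    - {"offset": [0, 0, 0], "rotation": [0, 0, -0.9], "fingers": 4}
    - {"offset": [0, 0, 0], "rotation": [0, 0, -1.0], "fingers": 4}
    - {"offset": [0, 0, 0], "rotation": [0, 0, -1.0], "fingers": 4}
    - {"offset": [0, 0, 0], "rotation": [0, 0, -0.9], "fingers": 4}
    - {"offset": [0, 0, 0], "rotation": [0, 0, -0.9], "fingers": 4}
    - {"offset": [0, 0, 0], "rotation": [0, 0, -0.6], "fingers": 4}

```text
t: 4.65
eef_pos: [0.5317, 0.1605, 0.0517]
orientation: [[-0.0, 0.951, -0.309], [0.0, -0.309, -0.951], [-1.0, -0.0, -0.0]]
contact_force: [-0.2, -0.2, -5.0]
width: 0.1
```

Run:
```python
from h import *
p,K,W,s=grab('wrist','w2.png'); np.savez('w2.npz',K=K,W=W)
p,K,W,s2=grab('side','s2.png')
o=s['orientation'];print(s['t'],s['eef_pos'].round(4),np.degrees(np.arctan2(o[1,1],o[0,1])),s['contact_force'].round(2),s['wrist_torque'].round(3),s['joints'].round(2),s['width'])
```

```text
4.65 [0.5317 0.1605 0.0517] -18.022773129962516 [-0.24 -0.19 -4.96] [ 0.023 -0.011  0.012] [ 0.18  0.46 -0.28  0.83  0.    2.06] 0.1002452868215353
```

View pics/w2.png

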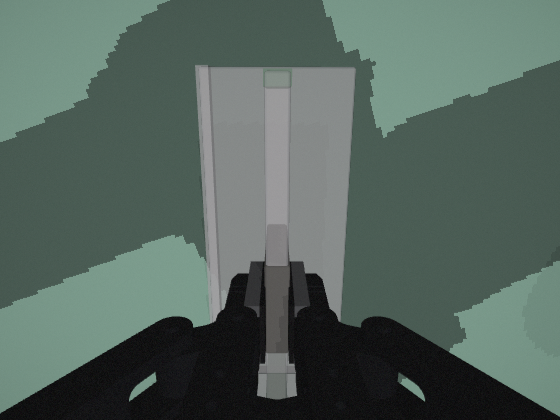

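View pics/s2.png

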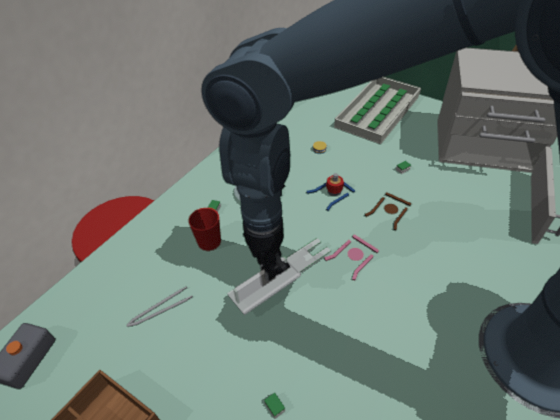

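Request:
jog_arm:
  deltas:
    - {"offset": [0.2, -0.31, 0], "rotation": [0, 0, 0], "fingers": 4}
    - {"offset": [0.39, -0.62, 0], "rotation": [0, 0, 0], "fingers": 4}
    - {"offset": [0.39, -0.62, 0], "rotation": [0, 0, 0], "fingers": 4}
    - {"offset": [0.39, -0.62, 0], "rotation": [0, 0, 0], "fingers": 4}
    - {"offset": [0.39, -0.62, 0], "rotation": [0, 0, 0], "fingers": 4}
    - {"offset": [0.39, -0.62, 0], "rotation": [0, 0, 0], "fingers": 4}
    - {"offset": [0.17, -0.3, 0], "rotation": [0, 0, 0], "fingers": 4}
    - {"offset": [0, 0, 0], "rotation": [0, 0, 0], "fingers": 4}
    - {"offset": [0, 0, 0], "rotation": [0, 0, 0], "fingers": 4}

```text
t: 5.65
eef_pos: [0.6241, 0.0121, 0.0511]
orientation: [[-0.001, 0.952, -0.307], [0.001, -0.307, -0.952], [-1.0, -0.001, -0.001]]
contact_force: [-0.9, 0.3, -4.0]
width: 0.094
```

Run:
```python
from h import *
p,K,W,s=grab('top','t3.png')
p2,K2,W2,s2=grab('side','s3.png')
o=s['orientation'];print(s['t'],s['eef_pos'].round(4),np.degrees(np.arctan2(o[1,1],o[0,1])),s['contact_force'].round(2),s['wrist_torque'].round(3),s['joints'].round(2),s['width'])
a=cv2.imread('pics/t3.png')
c=cv2.resize(a[170:260,250:390],None,fx=5,fy=5,interpolation=cv2.INTER_CUBIC)
cv2.imwrite('pics/c4.png',cv2.convertScaleAbs(c,alpha=1.4))
a=cv2.imread('pics/s3.png')
c=cv2.resize(a[150:260,230:390],None,fx=5,fy=5,interpolation=cv2.INTER_CUBIC)
cv2.imwrite('pics/c5.png',cv2.convertScaleAbs(c,alpha=1.4))
```

```text
5.65 [0.6241 0.0121 0.0511] -17.848959802524096 [-0.94  0.27 -4.01] [ 0.074 -0.003  0.01 ] [-0.08  0.58 -0.08  0.92  0.    1.8 ] 0.09403461436033725
```

View pics/c4.png

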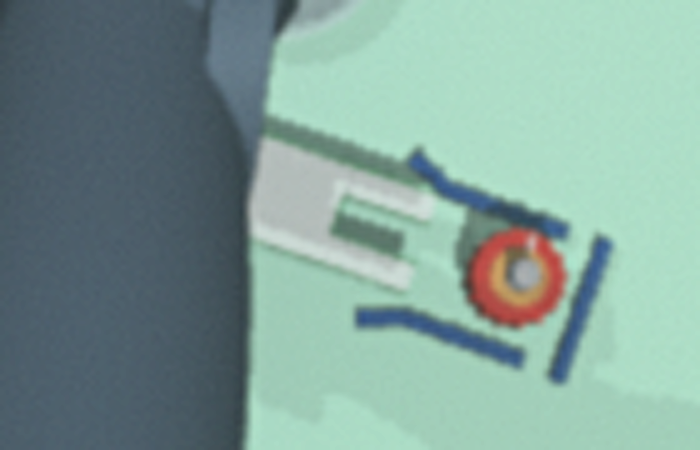

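View pics/c5.png

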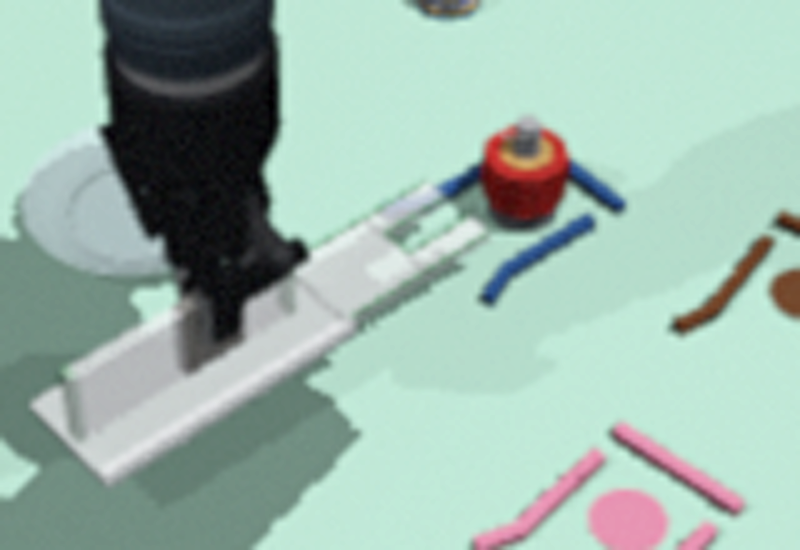

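Run:
```python
from fit import *
d=np.load('top0.npz');K,W=d['K'],d['W']
T=lambda u,v:(250+(u+.5)/5-.5,170+(v+.5)/5-.5)
z=.0265+.006
a=np.radians(-17.9);R=np.array([[np.cos(a),np.sin(a)],[-np.sin(a),np.cos(a)]])
def sh(p):return (R@(p[:2]-np.array([.5617,-.183]))*1000).round(1)
for n,uv in [('tipU',(434,196)),('tipL',(408,290)),('slotU',(343,186)),('slotL',(330,232)),('slotTipU',(428,218)),('slotTipL',(413,262)),('edgeU',(265,142)),('edgeL',(252,237))]:
    print(n,sh(pix2w(*T(*uv),z,K,W)))
print('tcp',sh(np.array([.6241,.0121])))
# shoe again in this frame
obs=[(l,T(*uv),K,W) for l,uv in [((28.5,40,8),(441,202)),((28.5,-20,8),(560,238)),((-28.5,-20,8),(524,348)),((-28.5,40,8),(405,309))]]
x,r=fit(obs,[.56,-.18,-.32]);print('shoe',x,np.degrees(x[2]),r.round(1).tolist())
print('stud',pix2w(*T(523,273),.0605,K,W))
```

```text
tipU [23.9 47.7]
tipL [-22.   45.4]
slotU [14.3 89.5]
slotL [-8.2 88.4]
slotTipU [13.1 47.1]
slotTipL [-8.8 47.3]
edgeU [ 21.9 130.7]
edgeL [-22.4 122.1]
tcp [ -0.6 204.8]
shoe [ 0.56209761 -0.1812661  -0.30041613] -17.212576175964667 [[-0.1, -0.9], [0.0, -0.1], [0.1, 0.5], [-0.1, 0.3]]
stud [ 0.56149272 -0.18205363  0.0605    ]
```

Tongue tips measure at shoe x +23.9 and −22.0, y about 46, so it is nearly centred. Lowering into the flare mouth.

Request:
jog_arm:
  deltas:
    - {"offset": [0, 0, -0.2], "rotation": [0, 0, 0], "fingers": 4}
    - {"offset": [0, 0, -0.2], "rotation": [0, 0, 0], "fingers": 4}
    - {"offset": [0, 0, -0.2], "rotation": [0, 0, 0], "fingers": 4}
    - {"offset": [0, 0, 0], "rotation": [0, 0, 0], "fingers": 4}
    - {"offset": [0, 0, 0], "rotation": [0, 0, 0], "fingers": 4}

```text
t: 6.25
eef_pos: [0.6242, 0.0121, 0.0268]
orientation: [[-0.001, 0.952, -0.306], [0.0, -0.306, -0.952], [-1.0, -0.001, 0.0]]
contact_force: [-0.1, -0.3, -5.0]
width: 0.096
```

Run:
```python
from h import *
p,K,W,s=grab('top','t4.png')
p2,K2,W2,s2=grab('side','s4.png')
o=s['orientation'];print(s['t'],s['eef_pos'].round(4),np.degrees(np.arctan2(o[1,1],o[0,1])),s['contact_force'].round(2),s['wrist_torque'].round(3))
a=cv2.imread('pics/t4.png')
c=cv2.resize(a[190:250,295:375],None,fx=9,fy=9,interpolation=cv2.INTER_CUBIC)
cv2.imwrite('pics/c6.png',cv2.convertScaleAbs(c,alpha=1.4))
a=cv2.imread('pics/s4.png')
c=cv2.resize(a[165:240,290:370],None,fx=7,fy=7,interpolation=cv2.INTER_CUBIC)
cv2.imwrite('pics/c7.png',cv2.convertScaleAbs(c,alpha=1.4))
```

```text
6.25 [0.6242 0.0121 0.0268] -17.83972130537948 [-0.15 -0.28 -4.98] [ 0.018 -0.052  0.015]
```

View pics/c6.png

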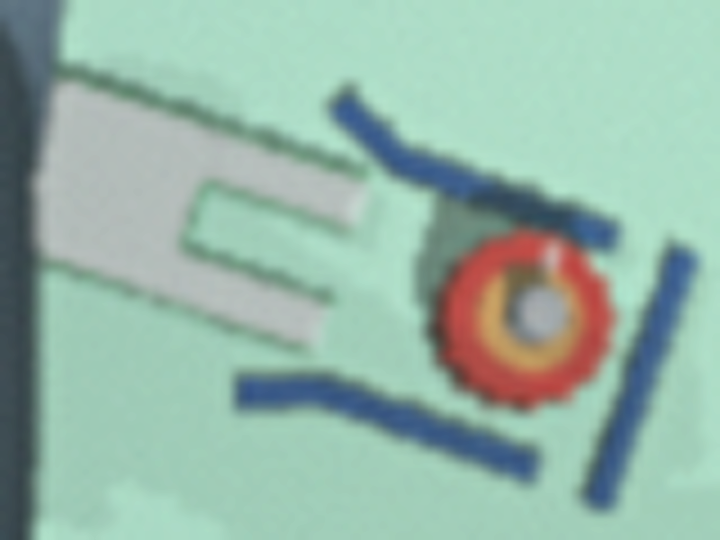

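View pics/c7.png

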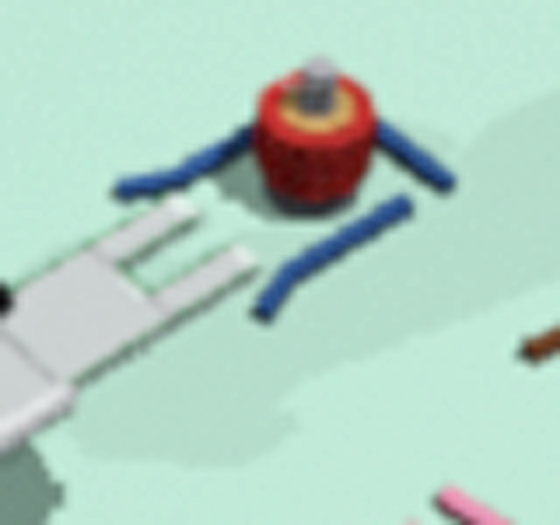

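Run:
```python
from fit import *
d=np.load('top0.npz');K,W=d['K'],d['W']
T=lambda u,v:(295+(u+.5)/9-.5,190+(v+.5)/9-.5)
obs=[(l,T(*uv),K,W) for l,uv in [((28.5,40,8),(398,170)),((28.5,-20,8),(608,246)),((-28.5,-20,8),(540,448)),((-28.5,40,8),(328,376))]]
x,r=fit(obs,[.56,-.18,-.32]);print('shoe',x.round(4),np.degrees(x[2]),r.round(1).tolist())
st=pix2w(*T(542,312),.0605,K,W);print('stud',st.round(4))
z=7.6
obs=[(l,T(*uv),K,W) for l,uv in [((25,-160,z),(365,176)),((-25,-160,z),(314,348)),((9,-118.5,z),(203,184)),((-9,-118.5,z),(183,243)),((9,-160,z),(350,232)),((-9,-160,z),(333,294)),((25,-74,z),(62,70)),((-25,-74,z),(42,262))]]
y,r=fit(obs,[.62,.01,-.31]);print('rack',y.round(4),np.degrees(y[2]),r.round(1).tolist())
a=np.radians(-17.8);R=np.array([[np.cos(a),np.sin(a)],[-np.sin(a),np.cos(a)]])
slot=y[:2]+125e-3*np.array([np.sin(y[2]),-np.cos(y[2])])
for n,c in (('cheek',x[:2]),('stud',st[:2])): print(n,'slot rel in shoe frame',(R@(slot-c)*1000).round(1),'origin',(R@(y[:2]-c)*1000).round(1))
```

```text
shoe [ 0.5629 -0.1824 -0.3183] -18.234941594120585 [[-0.3, 0.1], [0.2, 0.0], [0.2, 0.1], [-0.1, -0.3]]
stud [ 0.5615 -0.1834  0.0605]
rack [ 0.6228  0.0141 -0.2831] -16.222283793760873 [[0.5, -0.4], [0.2, 0.4], [0.0, -0.1], [0.1, 0.5], [0.3, -0.3], [0.0, 0.0], [-0.1, 0.6], [-4.1, -0.8]]
cheek slot rel in shoe frame [ 0.3 80.4] origin [ -3.1 205.4]
stud slot rel in shoe frame [ 1.4 81.8] origin [ -2.  206.7]
```

Slot centre is 0.3–1.4 mm off in shoe x (limit 2.5) and about 81 mm from home. Sliding in, first half.

Request:
jog_arm:
  deltas:
    - {"offset": [-0.012, 0.004, -0.025], "rotation": [0, 0, 0], "fingers": 4}
    - {"offset": [-0.061, -0.19, 0], "rotation": [0, 0, 0], "fingers": 4}
    - {"offset": [-0.061, -0.19, 0], "rotation": [0, 0, 0], "fingers": 4}
    - {"offset": [-0.061, -0.19, 0], "rotation": [0, 0, 0], "fingers": 4}
    - {"offset": [-0.061, -0.19, 0], "rotation": [0, 0, 0], "fingers": 4}
    - {"offset": [-0.061, -0.19, 0], "rotation": [0, 0, 0], "fingers": 4}
    - {"offset": [0, 0, 0], "rotation": [0, 0, 0], "fingers": 4}

```text
t: 7.05
eef_pos: [0.6116, -0.0274, 0.0264]
orientation: [[-0.0, 0.951, -0.308], [-0.001, -0.308, -0.951], [-1.0, -0.0, 0.001]]
contact_force: [0.5, 0.4, -4.8]
width: 0.089
```

Run:
```python
from h import *
p,K,W,s=grab('top','t5.png')
o=s['orientation'];print(s['t'],s['eef_pos'].round(4),np.degrees(np.arctan2(o[1,1],o[0,1])),s['contact_force'].round(2),s['wrist_torque'].round(3))
a=cv2.imread('pics/t5.png')
c=cv2.resize(a[190:250,295:375],None,fx=9,fy=9,interpolation=cv2.INTER_CUBIC)
cv2.imwrite('pics/c8.png',cv2.convertScaleAbs(c,alpha=1.4))
```

```text
7.05 [ 0.6116 -0.0274  0.0264] -17.9552836000941 [ 0.49  0.37 -4.83] [ 0.036  0.043 -0.008]
```

View pics/c8.png

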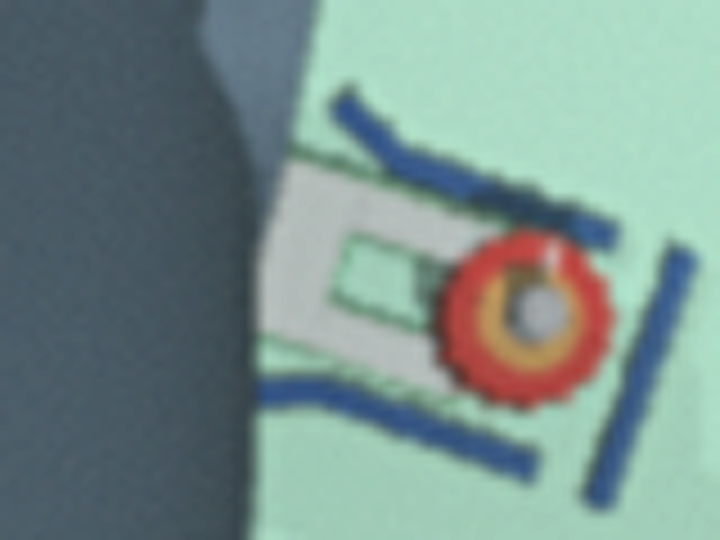

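Run:
```python
from h import *
d=np.load('top0.npz');K,W=d['K'],d['W']
a=cv2.imread('pics/t5.png').astype(np.float32)
sh=np.array([.5620,-.1829]);t=np.radians(-17.9);ex=np.array([np.cos(t),np.sin(t)]);ey=np.array([-np.sin(t),np.cos(t)])
# rectified patch in shoe frame at z=.0075: x -40..40, y -45..70, 0.15mm/px ; up=+x
s=.15;xs=np.arange(40,-40,-s);ys=np.arange(75,-45,-s)
P=np.array([[sh[0]+(x*ex[0]+y*ey[0])/1e3,sh[1]+(x*ex[1]+y*ey[1])/1e3,.0075] for x in xs for y in ys])
q=(W[:3,:3]@P.T+W[:3,3:4]);q=K@q;q=(q[:2]/q[2]).T.reshape(len(xs),len(ys),2).astype(np.float32)
im=cv2.remap(a,q[...,0].copy(),q[...,1].copy(),cv2.INTER_CUBIC)
im=cv2.convertScaleAbs(im,alpha=1.4)
for x in range(-40,41,10): 
    r=int((40-x)/s); cv2.line(im,(0,r),(15,r),(0,0,255),1); cv2.putText(im,str(x),(16,r+4),0,.35,(0,0,255),1)
for y in range(-40,75,10):
    c=int((75-y)/s); cv2.line(im,(c,0),(c,8),(0,0,255),1); cv2.putText(im,str(y),(c,20),0,.35,(0,0,255),1)
cv2.imwrite('pics/r5.png',im);print(im.shape)
```

```text
(534, 800, 3)
```

View pics/r5.png

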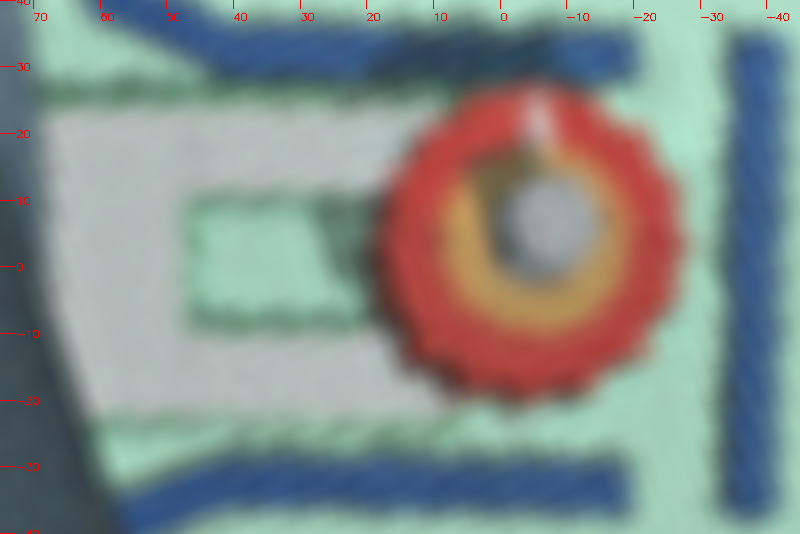

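The rectified view shows the tongue parallel to the cheeks and about +0.6 mm off centre, with its slot end at y≈46, so about 40 mm remain. Continuing.

Request:
jog_arm:
  deltas:
    - {"offset": [-0.014, 0.005, 0], "rotation": [0, 0, 0], "fingers": 4}
    - {"offset": [-0.055, -0.171, 0], "rotation": [0, 0, 0], "fingers": 4}
    - {"offset": [-0.055, -0.171, 0], "rotation": [0, 0, 0], "fingers": 4}
    - {"offset": [-0.055, -0.171, 0], "rotation": [0, 0, 0], "fingers": 4}
    - {"offset": [-0.055, -0.171, 0], "rotation": [0, 0, 0], "fingers": 4}
    - {"offset": [-0.055, -0.171, 0], "rotation": [0, 0, 0], "fingers": 4}
    - {"offset": [0, 0, 0], "rotation": [0, 0, 0], "fingers": 4}

```text
t: 7.8
eef_pos: [0.6001, -0.0611, 0.0263]
orientation: [[-0.0, 0.951, -0.308], [-0.0, -0.308, -0.951], [-1.0, 0.0, 0.0]]
contact_force: [0.1, -0.2, -4.8]
width: 0.095
```

Request:
jog_arm:
  deltas:
    - {"offset": [-0.0077, -0.0238, 0], "rotation": [0, 0, 0], "fingers": 4}
    - {"offset": [-0.0077, -0.0238, 0], "rotation": [0, 0, 0], "fingers": 4}
    - {"offset": [-0.0077, -0.0238, 0], "rotation": [0, 0, 0], "fingers": 4}
    - {"offset": [0, 0, 0], "rotation": [0, 0, 0], "fingers": 4}

```text
t: 8.2
eef_pos: [0.5996, -0.0627, 0.0264]
orientation: [[0.0, 0.952, -0.306], [-0.0, -0.306, -0.952], [-1.0, 0.0, 0.0]]
contact_force: [0.1, 0.8, -4.2]
width: 0.091
```

Request:
jog_arm:
  deltas:
    - {"offset": [-0.0077, -0.0238, 0], "rotation": [0, 0, 0], "fingers": 4}
    - {"offset": [0, 0, 0], "rotation": [0, 0, 0], "fingers": 4}

```text
t: 8.4
eef_pos: [0.5993, -0.0637, 0.0263]
orientation: [[0.0, 0.952, -0.306], [-0.0, -0.306, -0.952], [-1.0, 0.0, 0.0]]
contact_force: [1.2, -0.6, -4.3]
width: 0.092
```

Request:
jog_arm:
  deltas:
    - {"offset": [-0.0077, -0.0238, 0], "rotation": [0, 0, 0], "fingers": 4}
    - {"offset": [0, 0, 0], "rotation": [0, 0, 0], "fingers": 4}

```text
t: 8.6
eef_pos: [0.5992, -0.0643, 0.0265]
orientation: [[0.001, 0.952, -0.306], [0.001, -0.306, -0.952], [-1.0, 0.0, -0.001]]
contact_force: [0.8, 1.3, -3.9]
width: 0.093
```

Request:
jog_arm:
  deltas:
    - {"offset": [-0.0077, -0.0238, 0], "rotation": [0, 0, 0], "fingers": 4}
    - {"offset": [0, 0, 0], "rotation": [0, 0, 0], "fingers": 4}
    - {"offset": [0, 0, 0], "rotation": [0, 0, 0], "fingers": 4}

```text
t: 8.9
eef_pos: [0.5994, -0.0645, 0.0267]
orientation: [[0.002, 0.952, -0.306], [0.002, -0.306, -0.952], [-1.0, 0.001, -0.003]]
contact_force: [1.8, 5.0, -3.3]
width: 0.095
```

Request:
jog_arm:
  deltas:
    - {"offset": [-0.0077, -0.0238, 0], "rotation": [0, 0, 0], "fingers": 4}
    - {"offset": [0, 0, 0], "rotation": [0, 0, 0], "fingers": 4}
    - {"offset": [0, 0, 0], "rotation": [0, 0, 0], "fingers": 4}

```text
t: 9.2
eef_pos: [0.5995, -0.0646, 0.0269]
orientation: [[0.003, 0.952, -0.306], [0.004, -0.306, -0.952], [-1.0, 0.001, -0.005]]
contact_force: [1.5, 7.9, -1.9]
width: 0.093
```

```bash
cat > rect.py <<'E'
from h import *
def rect(f,out,z=.0075):
    d=np.load('top0.npz');K,W=d['K'],d['W']
    a=cv2.imread(f).astype(np.float32)
    sh=np.array([.5620,-.1829]);t=np.radians(-17.9);ex=np.array([np.cos(t),np.sin(t)]);ey=np.array([-np.sin(t),np.cos(t)])
    s=.15;xs=np.arange(40,-40,-s);ys=np.arange(75,-45,-s)
    P=np.array([[sh[0]+(x*ex[0]+y*ey[0])/1e3,sh[1]+(x*ex[1]+y*ey[1])/1e3,z] for x in xs for y in ys])
    q=(W[:3,:3]@P.T+W[:3,3:4]);q=K@q;q=(q[:2]/q[2]).T.reshape(len(xs),len(ys),2).astype(np.float32)
    im=cv2.remap(a,q[...,0].copy(),q[...,1].copy(),cv2.INTER_CUBIC)
    im=cv2.convertScaleAbs(im,alpha=1.4)
    for x in range(-40,41,10): 
        r=int((40-x)/s); cv2.line(im,(0,r),(15,r),(0,0,255),1); cv2.putText(im,str(x),(16,r+4),0,.35,(0,0,255),1)
    for y in range(-40,75,10):
        c=int((75-y)/s); cv2.line(im,(c,0),(c,8),(0,0,255),1); cv2.putText(im,str(y),(c,20),0,.35,(0,0,255),1)
    cv2.imwrite(out,im)
E
python3 - <<'E'
from rect import *
p,K,W,s=grab('top','t6.png')
o=s['orientation'];print(s['t'],s['eef_pos'].round(4),np.degrees(np.arctan2(o[1,1],o[0,1])),s['contact_force'].round(2),s['wrist_torque'].round(3))
rect('pics/t6.png','pics/r6.png')
E
```

```text
9.2 [ 0.5995 -0.0646  0.0269] -17.794938917782368 [ 1.52  7.88 -1.93] [ 1.351 -0.401 -0.187]
```

View pics/r6.png

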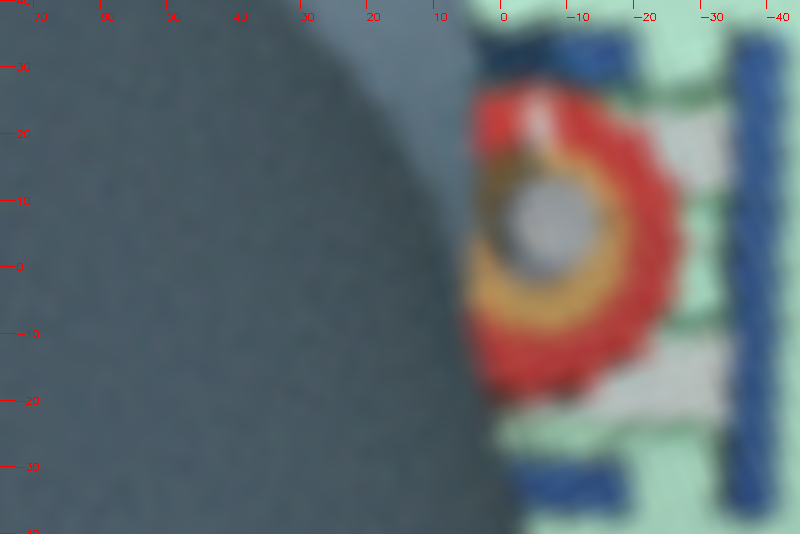

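Contact along the insertion axis (8 N) stops the rack at TCP (0.5995, −0.0646); the home position predicted (0.6002, −0.064). The tongue tips sit beside the bar at y≈−35. I'll relieve the push, lower onto the table and release.

Request:
jog_arm:
  deltas:
    - {"offset": [0.011, 0.035, 0], "rotation": [0, 0, 0], "fingers": 4}
    - {"offset": [0, 0, -0.02], "rotation": [0, 0, 0], "fingers": 4}
    - {"offset": [0, 0, -0.015], "rotation": [0, 0, 0], "fingers": 4}
    - {"offset": [0, 0, 0], "rotation": [0, 0, 0], "fingers": 4}

```text
t: 9.65
eef_pos: [0.5995, -0.0645, 0.0253]
orientation: [[0.002, 0.952, -0.306], [0.001, -0.306, -0.952], [-1.0, 0.001, -0.002]]
contact_force: [2.4, 4.9, -1.3]
width: 0.095
```

Request:
jog_arm:
  deltas:
    - {"offset": [0, 0, -0.02], "rotation": [0, 0, 0], "fingers": 4}
    - {"offset": [0, 0, 0], "rotation": [0, 0, 0], "fingers": 4}
    - {"offset": [0, 0, 0], "rotation": [0, 0, 0], "fingers": 4}

```text
t: 9.95
eef_pos: [0.5996, -0.0645, 0.0252]
orientation: [[0.002, 0.952, -0.306], [0.001, -0.306, -0.952], [-1.0, 0.002, -0.002]]
contact_force: [0.3, 5.5, 2.2]
width: 0.094
```

Request:
jog_arm:
  deltas:
    - {"offset": [0, 0, 0], "rotation": [0, 0, 0], "fingers": 30}
    - {"offset": [0, 0, 0], "rotation": [0, 0, 0], "fingers": 30}
    - {"offset": [0, 0, 0], "rotation": [0, 0, 0], "fingers": 30}
    - {"offset": [0, 0, 0], "rotation": [0, 0, 0], "fingers": 30}
    - {"offset": [0, 0, 0], "rotation": [0, 0, 0], "fingers": 30}

```text
t: 10.45
eef_pos: [0.5987, -0.0655, 0.0241]
orientation: [[0.0, 0.952, -0.307], [-0.0, -0.307, -0.952], [-1.0, 0.0, 0.0]]
contact_force: [-0.3, 0.0, 0.2]
width: 0.353
```

Request:
jog_arm:
  deltas:
    - {"offset": [0, 0, 0.4], "rotation": [0, 0, 0], "fingers": 40}
    - {"offset": [0, 0, 0.7], "rotation": [0, 0, 0], "fingers": 85}
    - {"offset": [0, 0, 0.9], "rotation": [0, 0, 0], "fingers": 85}
    - {"offset": [0, 0, 0.9], "rotation": [0, 0, 0.9], "fingers": 85}
    - {"offset": [-0.13, -0.42, 0.5], "rotation": [0, 0, 1], "fingers": 85}
    - {"offset": [-0.13, -0.42, 0], "rotation": [0, 0, 1], "fingers": 85}
    - {"offset": [-0.13, -0.42, 0], "rotation": [0, 0, 1], "fingers": 85}
    - {"offset": [-0.13, -0.42, 0], "rotation": [0, 0, 1], "fingers": 85}
    - {"offset": [-0.13, -0.42, 0], "rotation": [0, 0, 1], "fingers": 85}
    - {"offset": [-0.13, -0.42, 0], "rotation": [0, 0, 1], "fingers": 85}

```text
t: 11.45
eef_pos: [0.5672, -0.1668, 0.1601]
orientation: [[-0.0, 0.915, 0.403], [-0.0, 0.403, -0.915], [-1.0, -0.0, 0.0]]
contact_force: [-0.1, 0.5, 0.4]
width: 0.994
```

Request:
jog_arm:
  deltas:
    - {"offset": [-0.15, -0.42, 0], "rotation": [0, 0, 1], "fingers": 85}
    - {"offset": [0, 0, 0], "rotation": [0, 0, 1], "fingers": 85}
    - {"offset": [0, 0, 0], "rotation": [0, 0, 1], "fingers": 85}
    - {"offset": [0, 0, 0], "rotation": [0, 0, 1], "fingers": 85}
    - {"offset": [0, 0, 0], "rotation": [0, 0, 1], "fingers": 85}
    - {"offset": [0, 0, 0], "rotation": [0, 0, 1], "fingers": 85}
    - {"offset": [0, 0, 0], "rotation": [0, 0, 1], "fingers": 85}
    - {"offset": [0, 0, 0], "rotation": [0, 0, 1], "fingers": 85}
    - {"offset": [0, 0, 0], "rotation": [0, 0, 0.1], "fingers": 85}
    - {"offset": [0, 0, 0], "rotation": [0, 0, 0], "fingers": 85}

```text
t: 12.45
eef_pos: [0.5615, -0.1829, 0.1601]
orientation: [[-0.0, 0.308, 0.951], [-0.0, 0.951, -0.308], [-1.0, -0.0, -0.0]]
contact_force: [-0.2, 0.6, 0.7]
width: 0.996
```

Run:
```python
from rect import *
p,K,W,s=grab('wrist','w7.png'); np.savez('w7.npz',K=K,W=W)
o=s['orientation'];print(s['t'],s['eef_pos'].round(4),np.degrees(np.arctan2(o[1,1],o[0,1])),s['contact_force'].round(2),s['wrist_torque'].round(3),s['joints'].round(3))
for z in (.0605,.04):print(w2pix([.5617,-.183,z],K,W))
print(w2pix([.5987,-.0655,.05],K,W))
```

```text
12.45 [ 0.5615 -0.1829  0.1601] 72.03880068508882 [-0.23  0.56  0.73] [-0.003 -0.012 -0.001] [-0.422  0.436 -0.016  1.119 -0.    -0.109]
[275.92704921 210.20906074]
[275.95627147 201.88939853]
[451.50133552 204.4156085 ]
```

View pics/w7.png

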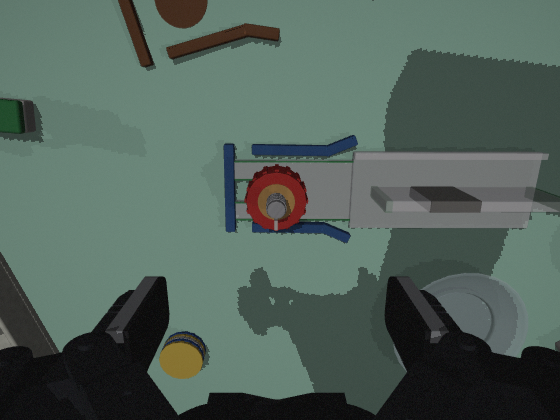

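The wrist view shows the rack between the cheeks with its tongue under the ring, ring centre about (277,200), stud top about (276,207). I'll measure these more finely.

Run:
```python
from h import *
d=np.load('w7.npz');K,W=d['K'],d['W']
a=cv2.imread('pics/w7.png')
h=cv2.cvtColor(a,cv2.COLOR_BGR2HSV)
m=(((h[...,0]<8)|(h[...,0]>170))&(h[...,1]>140)&(h[...,2]>60)).astype(np.uint8);m[:155]=0;m[240:]=0;m[:,:235]=0;m[:,320:]=0
c=max(cv2.findContours(m,cv2.RETR_EXTERNAL,cv2.CHAIN_APPROX_NONE)[0],key=cv2.contourArea)
print('ring',cv2.minEnclosingCircle(c),cv2.fitEllipse(c))
c=cv2.resize(a[155:245,215:355],None,fx=5.5,fy=5.5,interpolation=cv2.INTER_CUBIC)
cv2.imwrite('pics/c9.png',cv2.convertScaleAbs(c,alpha=1.4))
# predicted outlines
for z in (.04,.012):
  pr=np.array([w2pix([.5617+.022*np.cos(t),-.183+.022*np.sin(t),z],K,W) for t in np.linspace(0,6.28,50)]);print(z,pr.min(0),pr.max(0))
```

```text
ring ((276.12213134765625, 197.35877990722656), 32.95204544067383) ((275.8133544921875, 198.06088256835938), (56.46748733520508, 58.5199089050293), 162.50588989257812)
0.04 [245.72154207 172.10071542] [306.19267279 230.25080357]
0.012 [248.4570125  164.99949461] [303.52581327 218.37041788]
```

View pics/c9.png

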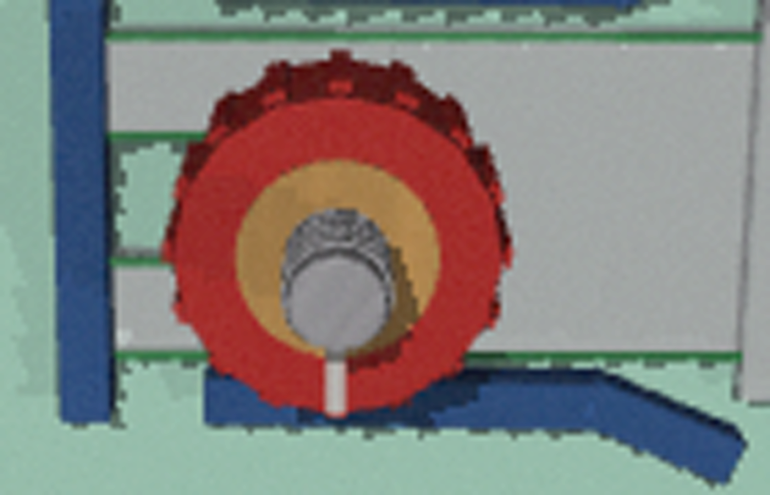

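Ring centre agrees with the prediction within about 0.5 mm. Rotating to the far end of the wrist range (yaw ~232°), so that there is room for a long clockwise turn.

Request:
jog_arm:
  deltas:
    - {"offset": [0, 0, 0], "rotation": [0, 0, 1], "fingers": 85}
    - {"offset": [0, 0, 0], "rotation": [0, 0, 1], "fingers": 85}
    - {"offset": [0, 0, 0], "rotation": [0, 0, 1], "fingers": 85}
    - {"offset": [0, 0, 0], "rotation": [0, 0, 1], "fingers": 85}
    - {"offset": [0, 0, 0], "rotation": [0, 0, 1], "fingers": 85}
    - {"offset": [0, 0, 0], "rotation": [0, 0, 1], "fingers": 85}
    - {"offset": [0, 0, 0], "rotation": [0, 0, 1], "fingers": 85}
    - {"offset": [0, 0, 0], "rotation": [0, 0, 1], "fingers": 85}
    - {"offset": [0, 0, 0], "rotation": [0, 0, 1], "fingers": 85}
    - {"offset": [0, 0, 0], "rotation": [0, 0, 1], "fingers": 85}

```text
t: 13.5
eef_pos: [0.5615, -0.1828, 0.1601]
orientation: [[-0.0, -0.673, 0.74], [0.0, 0.74, 0.673], [-1.0, 0.0, -0.0]]
contact_force: [-0.4, -0.1, 0.2]
width: 0.996
```

Request:
jog_arm:
  deltas:
    - {"offset": [0, 0, 0], "rotation": [0, 0, 1], "fingers": 85}
    - {"offset": [0, 0, 0], "rotation": [0, 0, 1], "fingers": 85}
    - {"offset": [0, 0, 0], "rotation": [0, 0, 1], "fingers": 85}
    - {"offset": [0, 0, 0], "rotation": [0, 0, 1], "fingers": 85}
    - {"offset": [0, 0, 0], "rotation": [0, 0, 1], "fingers": 85}
    - {"offset": [0, 0, 0], "rotation": [0, 0, 1], "fingers": 85}
    - {"offset": [0, 0, 0], "rotation": [0, 0, 1], "fingers": 85}
    - {"offset": [0, 0, 0], "rotation": [0, 0, 1], "fingers": 85}
    - {"offset": [0, 0, 0], "rotation": [0, 0, 1], "fingers": 85}
    - {"offset": [0, 0, 0], "rotation": [0, 0, 1], "fingers": 85}

```text
t: 14.5
eef_pos: [0.5615, -0.1828, 0.1601]
orientation: [[-0.0, -0.977, -0.213], [-0.0, -0.213, 0.977], [-1.0, 0.0, -0.0]]
contact_force: [-0.8, -0.7, 0.1]
width: 0.992
```

Request:
jog_arm:
  deltas:
    - {"offset": [0, 0, 0], "rotation": [0, 0, 1], "fingers": 85}
    - {"offset": [0, 0, 0], "rotation": [0, 0, 1], "fingers": 85}
    - {"offset": [0, 0, 0], "rotation": [0, 0, 1], "fingers": 85}
    - {"offset": [0, 0, 0], "rotation": [0, 0, 1], "fingers": 85}
    - {"offset": [0, 0, 0], "rotation": [0, 0, 1], "fingers": 85}
    - {"offset": [0, 0, 0], "rotation": [0, 0, 1], "fingers": 85}
    - {"offset": [0, 0, 0], "rotation": [0, 0, 0.7], "fingers": 85}
    - {"offset": [0, 0, 0], "rotation": [0, 0, 0], "fingers": 85}

```text
t: 15.3
eef_pos: [0.5616, -0.1828, 0.1601]
orientation: [[-0.0, -0.612, -0.791], [-0.0, -0.791, 0.612], [-1.0, 0.0, 0.0]]
contact_force: [-0.3, 0.0, -0.2]
width: 0.994
```

```bash
cat > st.py <<'E'
from h import *
s=ctrl.observe();o=s['orientation'];print(round(s['t'],2),s['eef_pos'].round(4),'yaw',np.degrees(np.arctan2(o[1,1],o[0,1])).round(1),'F',s['contact_force'].round(2),'M',s['wrist_torque'].round(3),'q1,6',s['joints'][[0,5]].round(3),'tau6',s['joint_torque'][5].round(3),'w',round(s['width']*85.4,1))
E
python3 st.py
python3 - <<'E'
from h import *
p,K,W,s=grab('wrist','w8.png')
for z in (.0605,.04):print(w2pix([.5617,-.183,z],K,W))
a=cv2.imread('pics/w8.png')
cv2.imwrite('pics/c10.png',cv2.resize(cv2.convertScaleAbs(a[140:260,200:350],alpha=1.4),None,fx=5,fy=5,interpolation=cv2.INTER_CUBIC))
E
```

```text
15.3 [ 0.5616 -0.1828  0.1601] yaw -127.7 F [-0.26  0.02 -0.23] M [ 0.01   0.021 -0.027] q1,6 [-0.422 -2.905] tau6 -0.331 w 84.9
[277.51170694 212.06087672]
[277.45845118 203.64896563]
```

View pics/c10.png

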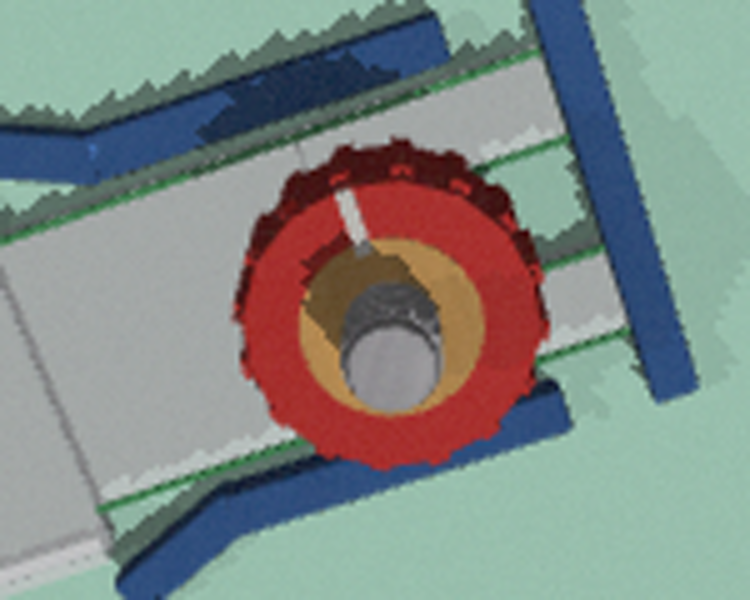

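Request:
jog_arm:
  deltas:
    - {"offset": [0.003, -0.005, -0.6], "rotation": [0, 0, 0], "fingers": 85}
    - {"offset": [0, 0, -0.8], "rotation": [0, 0, 0], "fingers": 85}
    - {"offset": [0, 0, -0.8], "rotation": [0, 0, 0], "fingers": 85}
    - {"offset": [0, 0, -0.7], "rotation": [0, 0, 0], "fingers": 85}
    - {"offset": [0, 0, -0.4], "rotation": [0, 0, 0], "fingers": 85}
    - {"offset": [0, 0, -0.27], "rotation": [0, 0, 0], "fingers": 85}
    - {"offset": [0, 0, 0], "rotation": [0, 0, 0], "fingers": 70}
    - {"offset": [0, 0, 0], "rotation": [0, 0, 0], "fingers": 60}
  force: 40

```text
t: 16.15
eef_pos: [0.5622, -0.1833, 0.018]
orientation: [[0.001, -0.611, -0.791], [-0.0, -0.791, 0.611], [-1.0, -0.0, -0.001]]
contact_force: [0.1, -0.6, 0.2]
width: 0.71
```

Request:
jog_arm:
  deltas:
    - {"offset": [0, 0, 0], "rotation": [0, 0, 0], "fingers": 50}
    - {"offset": [0, 0, 0], "rotation": [0, 0, 0], "fingers": 38}
    - {"offset": [0, 0, 0], "rotation": [0, 0, 0], "fingers": 38}
    - {"offset": [0, 0, 0], "rotation": [0, 0, 0], "fingers": 38}
    - {"offset": [0, 0, 0], "rotation": [0, 0, 0], "fingers": 38}

```text
t: 16.65
eef_pos: [0.5622, -0.1845, 0.0192]
orientation: [[0.001, -0.612, -0.791], [-0.003, -0.791, 0.612], [-1.0, 0.002, -0.003]]
contact_force: [-2.9, -2.8, 3.9]
width: 0.498
```

```bash
python3 st.py
python3 - <<'E'
from h import *
p,K,W,s=grab('side','s9.png')
a=cv2.imread('pics/s9.png')
cv2.imwrite('pics/c11.png',cv2.resize(cv2.convertScaleAbs(a[130:260,260:400],alpha=1.4),None,fx=4.5,fy=4.5,interpolation=cv2.INTER_CUBIC))
E
```

```text
16.65 [ 0.5622 -0.1845  0.0192] yaw -127.7 F [-2.95 -2.82  3.86] M [-0.364  0.561 -0.034] q1,6 [-0.423 -2.907] tau6 0.002 w 42.5
```

View pics/c11.png

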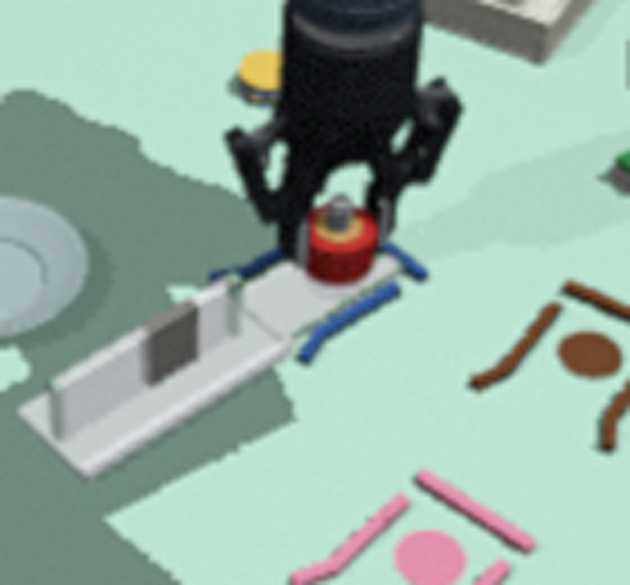

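Ring gripped (side view: pads on both sides of the ring, rack flat). Turning clockwise, following the sink at 8 mm per turn, and noting the free torque.

Request:
jog_arm:
  deltas:
    - {"offset": [-0.018, -0.018, 0.02], "rotation": [0, 0, 0], "fingers": 38}
    - {"offset": [0, 0, -0.003], "rotation": [0, 0, -0.5], "fingers": 38}
    - {"offset": [0, 0, -0.003], "rotation": [0, 0, -1], "fingers": 38}
    - {"offset": [0, 0, -0.003], "rotation": [0, 0, -1], "fingers": 38}
    - {"offset": [0, 0, -0.003], "rotation": [0, 0, -1], "fingers": 38}
    - {"offset": [0, 0, -0.003], "rotation": [0, 0, -1], "fingers": 38}

```text
t: 17.3
eef_pos: [0.5612, -0.1852, 0.0187]
orientation: [[0.0, -0.906, -0.424], [-0.003, -0.424, 0.906], [-1.0, 0.001, -0.003]]
contact_force: [-2.6, -3.4, 3.3]
width: 0.497
```

```bash
python3 st.py
```

```text
17.3 [ 0.5612 -0.1852  0.0187] yaw -154.9 F [-2.56 -3.43  3.3 ] M [-0.666  0.569  0.056] q1,6 [-0.425 -2.433] tau6 -0.797 w 42.4
```

Request:
jog_arm:
  deltas:
    - {"offset": [-0.012, -0.035, 0.02], "rotation": [0, 0, -0.5], "fingers": 38}
    - {"offset": [0, 0, -0.003], "rotation": [0, 0, -1], "fingers": 38}
    - {"offset": [0, 0, -0.003], "rotation": [0, 0, -1], "fingers": 38}
    - {"offset": [0, 0, -0.003], "rotation": [0, 0, -1], "fingers": 38}

```text
t: 17.7
eef_pos: [0.5603, -0.1855, 0.0183]
orientation: [[-0.0, -0.997, -0.071], [-0.001, -0.071, 0.997], [-1.0, 0.001, -0.001]]
contact_force: [-1.3, -1.0, -0.1]
width: 0.5
```

```bash
python3 st.py
```

```text
17.7 [ 0.5603 -0.1855  0.0183] yaw -175.9 F [-1.31 -0.99 -0.08] M [-0.322  0.292  0.095] q1,6 [-0.427 -2.069] tau6 -0.798 w 42.7
```

Request:
jog_arm:
  deltas:
    - {"offset": [-0.008, -0.008, -0.003], "rotation": [0, 0, -1], "fingers": 38}
    - {"offset": [0, 0, -0.003], "rotation": [0, 0, -1], "fingers": 38}
    - {"offset": [0, 0, -0.003], "rotation": [0, 0, -1], "fingers": 38}
    - {"offset": [0, 0, -0.003], "rotation": [0, 0, -1], "fingers": 38}
    - {"offset": [0, 0, -0.003], "rotation": [0, 0, -1], "fingers": 38}
    - {"offset": [0, 0, -0.003], "rotation": [0, 0, -1], "fingers": 38}

```text
t: 18.3
eef_pos: [0.5588, -0.1851, 0.0174]
orientation: [[-0.003, -0.849, 0.528], [0.0, 0.528, 0.849], [-1.0, 0.002, -0.001]]
contact_force: [-3.8, 0.1, 3.1]
width: 0.498
```

```bash
python3 st.py
```

```text
18.3 [ 0.5588 -0.1851  0.0174] yaw 148.1 F [-3.84  0.09  3.11] M [0.044 0.847 0.056] q1,6 [-0.427 -1.441] tau6 -0.797 w 42.5
```

The TCP is orbiting the ring axis by about 2.6 mm: the grip is a little off-centre, and the lateral force is 4 N. I'll regrip centred (the ring is self-locking).

Request:
jog_arm:
  deltas:
    - {"offset": [0, 0, 0], "rotation": [0, 0, 0], "fingers": 60}
    - {"offset": [0, 0, 0], "rotation": [0, 0, 0], "fingers": 60}
    - {"offset": [0.012, 0.07, 0], "rotation": [0, 0, 0], "fingers": 60}
    - {"offset": [0, 0, 0], "rotation": [0, 0, 0], "fingers": 60}

```text
t: 18.7
eef_pos: [0.5611, -0.1824, 0.0175]
orientation: [[0.001, -0.852, 0.524], [0.0, 0.524, 0.852], [-1.0, -0.0, 0.0]]
contact_force: [-0.4, -0.4, 0.5]
width: 0.699
```

```bash
python3 st.py
python3 - <<'E'
from h import *
p,K,W,s=grab('wrist','w10.png')
print(w2pix([.5617,-.183,.0605],K,W),w2pix([.5617,-.183,.038],K,W))
T=np.eye(4);T[:3,:3]=s['orientation'];T[:3,3]=s['eef_pos']
for l in (-.015,-.03,-.05): print(l,w2pix((T@[l,0,0,1])[:3],K,W))
E
```

```text
18.7 [ 0.5611 -0.1824  0.0175] yaw 148.4 F [-0.36 -0.39  0.45] M [-0.025  0.072  0.004] q1,6 [-0.422 -1.442] tau6 0.012 w 59.7
[276.1158189  345.08488652] [276.24591816 306.14024901]
-0.015 [278.49936838 298.86987046]
-0.03 [278.69197503 321.50243219]
-0.05 [279.02653189 360.81508888]
```

View pics/w10.png

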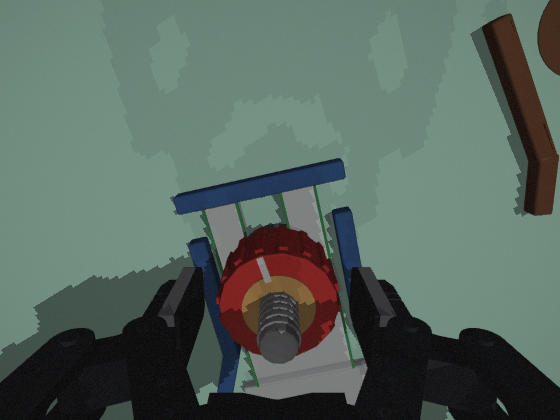

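Request:
jog_arm:
  deltas:
    - {"offset": [0, 0, 0], "rotation": [0, 0, 0], "fingers": 50}
    - {"offset": [0, 0, 0], "rotation": [0, 0, 0], "fingers": 40}
    - {"offset": [0, 0, 0], "rotation": [0, 0, 0], "fingers": 38}
    - {"offset": [0, 0, 0], "rotation": [0, 0, 0], "fingers": 38}
    - {"offset": [0, 0, 0], "rotation": [0, 0, 0], "fingers": 38}
  force: 40

```text
t: 19.25
eef_pos: [0.5604, -0.1824, 0.0176]
orientation: [[-0.0, -0.851, 0.525], [0.0, 0.525, 0.851], [-1.0, 0.001, 0.0]]
contact_force: [-3.4, 2.0, 5.9]
width: 0.502
```

```bash
python3 st.py
```

```text
19.25 [ 0.5604 -0.1824  0.0176] yaw 148.4 F [-3.4   2.02  5.91] M [ 0.264  0.495 -0.058] q1,6 [-0.422 -1.441] tau6 0.009 w 42.9
```

Request:
jog_arm:
  deltas:
    - {"offset": [0, 0, -0.003], "rotation": [0, 0, -1], "fingers": 38}
    - {"offset": [0, 0, -0.003], "rotation": [0, 0, -1], "fingers": 38}
    - {"offset": [0, 0, -0.003], "rotation": [0, 0, -1], "fingers": 38}
    - {"offset": [0, 0, -0.003], "rotation": [0, 0, -1], "fingers": 38}
    - {"offset": [0, 0, -0.003], "rotation": [0, 0, -1], "fingers": 38}
    - {"offset": [0, 0, -0.003], "rotation": [0, 0, -1], "fingers": 38}
    - {"offset": [0, 0, -0.003], "rotation": [0, 0, -1], "fingers": 38}
    - {"offset": [0, 0, -0.003], "rotation": [0, 0, -1], "fingers": 38}

```text
t: 20.05
eef_pos: [0.5607, -0.1828, 0.0166]
orientation: [[0.0, -0.176, 0.984], [-0.0, 0.984, 0.176], [-1.0, -0.0, 0.0]]
contact_force: [-1.7, 1.0, 4.2]
width: 0.497
```

```bash
python3 st.py
```

```text
20.05 [ 0.5607 -0.1828  0.0166] yaw 100.1 F [-1.67  0.95  4.16] M [0.152 0.273 0.054] q1,6 [-0.423 -0.599] tau6 -0.808 w 42.4
```

Request:
jog_arm:
  deltas:
    - {"offset": [0, 0, -0.003], "rotation": [0, 0, -1], "fingers": 38}
    - {"offset": [0, 0, -0.003], "rotation": [0, 0, -1], "fingers": 38}
    - {"offset": [0, 0, -0.003], "rotation": [0, 0, -1], "fingers": 38}
    - {"offset": [0, 0, -0.003], "rotation": [0, 0, -1], "fingers": 38}
    - {"offset": [0, 0, -0.003], "rotation": [0, 0, -1], "fingers": 38}
    - {"offset": [0, 0, -0.003], "rotation": [0, 0, -1], "fingers": 38}
    - {"offset": [0, 0, -0.003], "rotation": [0, 0, -1], "fingers": 38}
    - {"offset": [0, 0, -0.003], "rotation": [0, 0, -1], "fingers": 38}

```text
t: 20.85
eef_pos: [0.5605, -0.1833, 0.0155]
orientation: [[-0.0, 0.614, 0.789], [-0.001, 0.789, -0.614], [-1.0, -0.001, 0.001]]
contact_force: [-2.1, -0.7, 3.3]
width: 0.502
```

```bash
python3 st.py
```

```text
20.85 [ 0.5605 -0.1833  0.0155] yaw 52.1 F [-2.07 -0.7   3.34] M [-0.118  0.381  0.038] q1,6 [-0.423  0.239] tau6 -0.806 w 42.9
```

Request:
jog_arm:
  deltas:
    - {"offset": [0, 0, -0.003], "rotation": [0, 0, -1], "fingers": 38}
    - {"offset": [0, 0, -0.003], "rotation": [0, 0, -1], "fingers": 38}
    - {"offset": [0, 0, -0.003], "rotation": [0, 0, -1], "fingers": 38}
    - {"offset": [0, 0, -0.003], "rotation": [0, 0, -0.7], "fingers": 38}

```text
t: 21.25
eef_pos: [0.5604, -0.1834, 0.015]
orientation: [[-0.001, 0.867, 0.499], [-0.002, 0.499, -0.867], [-1.0, -0.001, 0.001]]
contact_force: [-2.7, -0.3, 4.4]
width: 0.499
```

```bash
python3 st.py
```

```text
21.25 [ 0.5604 -0.1834  0.015 ] yaw 29.9 F [-2.69 -0.3   4.44] M [-0.185  0.517  0.045] q1,6 [-0.423  0.625] tau6 -0.436 w 42.7
```

Turned about 203°, torque still at the free level (~0.05). From here on, short increments with a torque check each time.

Request:
jog_arm:
  deltas:
    - {"offset": [0, 0, -0.003], "rotation": [0, 0, -0.7], "fingers": 38}
    - {"offset": [0, 0, -0.003], "rotation": [0, 0, -0.7], "fingers": 38}
    - {"offset": [0, 0, -0.003], "rotation": [0, 0, -0.7], "fingers": 38}

```text
t: 21.55
eef_pos: [0.5603, -0.1835, 0.0147]
orientation: [[-0.001, 0.954, 0.298], [-0.002, 0.298, -0.954], [-1.0, -0.001, 0.001]]
contact_force: [-3.4, -1.2, 4.0]
width: 0.5
```

```bash
python3 st.py
```

```text
21.55 [ 0.5603 -0.1835  0.0147] yaw 17.4 F [-3.38 -1.22  3.99] M [-0.228  0.552  0.086] q1,6 [-0.423  0.845] tau6 -0.551 w 42.7
```

Request:
jog_arm:
  deltas:
    - {"offset": [0, 0, -0.002], "rotation": [0, 0, -0.5], "fingers": 38}
    - {"offset": [0, 0, -0.002], "rotation": [0, 0, -0.5], "fingers": 38}

```text
t: 21.75
eef_pos: [0.5602, -0.1834, 0.0146]
orientation: [[-0.001, 0.98, 0.198], [-0.002, 0.198, -0.98], [-1.0, -0.001, 0.002]]
contact_force: [-2.3, -0.5, 5.4]
width: 0.498
```

```bash
python3 st.py
```

```text
21.75 [ 0.5602 -0.1834  0.0146] yaw 11.4 F [-2.27 -0.49  5.38] M [-0.221  0.598  0.039] q1,6 [-0.423  0.949] tau6 -0.378 w 42.5
```

```bash
cat > st2.py <<'E'
from h import *
M=[];F=[]
for i in range(4):
    s=ctrl.observe();M.append(s['wrist_torque'][2]);F.append(s['contact_force'])
    if i<3: ctrl.grab_frame('side')
o=s['orientation'];y=np.degrees(np.arctan2(o[1,1],o[0,1]))
print(round(s['t'],2),s['eef_pos'].round(4),'yaw',y.round(1),'turned~',round(148.2-y+84.2,1),'Mz',np.round(M,3),'mean',np.mean(M).round(3),'F',np.mean(F,0).round(1),'q6',s['joints'][5].round(2))
E
python3 st2.py
```

```text
21.9 [ 0.5602 -0.1834  0.0146] yaw 11.6 turned~ 220.8 Mz [ 0.039 -0.039 -0.086 -0.076] mean -0.041 F [-3.1 -1.4  5. ] q6 0.95
```

Request:
jog_arm:
  deltas:
    - {"offset": [0, 0, -0.002], "rotation": [0, 0, -0.5], "fingers": 38}
    - {"offset": [0, 0, -0.002], "rotation": [0, 0, -0.5], "fingers": 38}

```text
t: 22.1
eef_pos: [0.5602, -0.1834, 0.0144]
orientation: [[-0.001, 0.995, 0.095], [-0.002, 0.095, -0.995], [-1.0, -0.001, 0.002]]
contact_force: [-3.8, -2.1, 5.6]
width: 0.499
```

```bash
python3 st2.py
```

```text
22.25 [ 0.5602 -0.1834  0.0144] yaw 5.6 turned~ 226.8 Mz [ 0.046 -0.046 -0.049 -0.098] mean -0.037 F [-3.9 -1.9  5.7] q6 1.05
```

Request:
jog_arm:
  deltas:
    - {"offset": [0, 0, -0.002], "rotation": [0, 0, -0.5], "fingers": 38}
    - {"offset": [0, 0, -0.002], "rotation": [0, 0, -0.5], "fingers": 38}

```text
t: 22.45
eef_pos: [0.5601, -0.1835, 0.0143]
orientation: [[-0.001, 1.0, -0.009], [-0.002, -0.009, -1.0], [-1.0, -0.001, 0.002]]
contact_force: [-3.5, -2.3, 6.3]
width: 0.498
```

```bash
python3 st2.py
```

```text
22.6 [ 0.5601 -0.1834  0.0143] yaw -0.4 turned~ 232.8 Mz [ 0.036 -0.073 -0.135 -0.07 ] mean -0.06 F [-4.  -2.   6.1] q6 1.16
```

Held torque relaxes, so only the reading at the end of a motion counts (free: 0.04–0.05). Continuing in small steps.

Request:
jog_arm:
  deltas:
    - {"offset": [0, 0, 0.01], "rotation": [0, 0, -0.5], "fingers": 38}
    - {"offset": [0, 0, 0], "rotation": [0, 0, -0.5], "fingers": 38}

```text
t: 22.8
eef_pos: [0.56, -0.1834, 0.0142]
orientation: [[-0.001, 0.994, -0.114], [-0.002, -0.114, -0.994], [-1.0, -0.001, 0.002]]
contact_force: [-2.8, -1.8, 3.3]
width: 0.497
```

```bash
python3 st.py
```

```text
22.8 [ 0.56   -0.1834  0.0142] yaw -6.5 F [-2.78 -1.79  3.35] M [-0.511  0.599  0.019] q1,6 [-0.423  1.262] tau6 -0.386 w 42.5
```

Request:
jog_arm:
  deltas:
    - {"offset": [0, 0, 0], "rotation": [0, 0, -0.5], "fingers": 38}
    - {"offset": [0, 0, -0.002], "rotation": [0, 0, -0.5], "fingers": 38}

```text
t: 23.0
eef_pos: [0.56, -0.1834, 0.0141]
orientation: [[-0.001, 0.976, -0.217], [-0.002, -0.217, -0.976], [-1.0, -0.001, 0.002]]
contact_force: [-2.6, -3.3, 3.5]
width: 0.501
```

```bash
python3 st.py
```

```text
23.0 [ 0.56   -0.1834  0.0141] yaw -12.5 F [-2.64 -3.31  3.47] M [-0.453  0.721  0.047] q1,6 [-0.423  1.366] tau6 -0.379 w 42.8
```

Request:
jog_arm:
  deltas:
    - {"offset": [0, 0, -0.002], "rotation": [0, 0, -0.5], "fingers": 38}
    - {"offset": [0, 0, -0.002], "rotation": [0, 0, -0.5], "fingers": 38}

```text
t: 23.2
eef_pos: [0.5599, -0.1834, 0.014]
orientation: [[-0.001, 0.948, -0.318], [-0.002, -0.318, -0.948], [-1.0, -0.001, 0.002]]
contact_force: [-3.4, -2.6, 2.7]
width: 0.498
```

```bash
python3 st.py
```

```text
23.2 [ 0.5599 -0.1834  0.014 ] yaw -18.5 F [-3.45 -2.59  2.69] M [-0.447  0.71   0.024] q1,6 [-0.423  1.471] tau6 -0.38 w 42.6
```

Request:
jog_arm:
  deltas:
    - {"offset": [0, 0, -0.002], "rotation": [0, 0, -0.5], "fingers": 38}
    - {"offset": [0, 0, -0.002], "rotation": [0, 0, -0.5], "fingers": 38}

```text
t: 23.4
eef_pos: [0.5599, -0.1834, 0.0138]
orientation: [[-0.002, 0.91, -0.415], [-0.002, -0.415, -0.91], [-1.0, -0.001, 0.002]]
contact_force: [-3.0, -1.7, 3.7]
width: 0.498
```

```bash
python3 st.py
```

```text
23.4 [ 0.5599 -0.1834  0.0138] yaw -24.5 F [-3.04 -1.71  3.66] M [-0.425  0.765  0.041] q1,6 [-0.423  1.576] tau6 -0.38 w 42.6
```

Request:
jog_arm:
  deltas:
    - {"offset": [0, 0, -0.002], "rotation": [0, 0, -0.5], "fingers": 38}
    - {"offset": [0, 0, -0.002], "rotation": [0, 0, -0.5], "fingers": 38}

```text
t: 23.6
eef_pos: [0.5598, -0.1833, 0.0137]
orientation: [[-0.002, 0.861, -0.508], [-0.001, -0.508, -0.861], [-1.0, -0.001, 0.002]]
contact_force: [-3.6, -2.4, 3.5]
width: 0.501
```

```bash
python3 st.py
```

```text
23.6 [ 0.5598 -0.1833  0.0137] yaw -30.5 F [-3.6  -2.36  3.46] M [-0.39   0.791  0.073] q1,6 [-0.423  1.681] tau6 -0.38 w 42.8
```

Request:
jog_arm:
  deltas:
    - {"offset": [0, 0, -0.002], "rotation": [0, 0, -0.5], "fingers": 38}
    - {"offset": [0, 0, -0.002], "rotation": [0, 0, -0.5], "fingers": 38}

```text
t: 23.8
eef_pos: [0.5597, -0.1833, 0.0135]
orientation: [[-0.002, 0.804, -0.595], [-0.001, -0.595, -0.804], [-1.0, -0.001, 0.002]]
contact_force: [-4.1, -1.1, 4.4]
width: 0.498
```

```bash
python3 st.py
```

```text
23.8 [ 0.5597 -0.1833  0.0135] yaw -36.5 F [-4.09 -1.13  4.39] M [-0.464  0.787  0.101] q1,6 [-0.423  1.785] tau6 -0.381 w 42.5
```

Request:
jog_arm:
  deltas:
    - {"offset": [0, 0, -0.002], "rotation": [0, 0, -0.5], "fingers": 38}

```text
t: 23.9
eef_pos: [0.5597, -0.1832, 0.0135]
orientation: [[-0.002, 0.771, -0.636], [-0.001, -0.636, -0.771], [-1.0, -0.0, 0.002]]
contact_force: [-4.3, -1.6, 4.7]
width: 0.501
```

```bash
python3 st.py
```

```text
23.9 [ 0.5597 -0.1832  0.0135] yaw -39.5 F [-4.32 -1.63  4.71] M [-0.36   0.775  0.034] q1,6 [-0.423  1.838] tau6 -0.381 w 42.8
```

Request:
jog_arm:
  deltas:
    - {"offset": [0, 0, -0.002], "rotation": [0, 0, -0.5], "fingers": 38}
    - {"offset": [0, 0, -0.002], "rotation": [0, 0, -0.5], "fingers": 38}

```text
t: 24.1
eef_pos: [0.5597, -0.1832, 0.0133]
orientation: [[-0.002, 0.701, -0.714], [-0.001, -0.714, -0.701], [-1.0, -0.0, 0.002]]
contact_force: [-4.8, -2.2, 3.8]
width: 0.499
```

```bash
python3 st.py
```

```text
24.1 [ 0.5597 -0.1832  0.0133] yaw -45.5 F [-4.78 -2.22  3.78] M [-0.336  0.836  0.001] q1,6 [-0.423  1.942] tau6 -0.382 w 42.6
```

Run:
```python
from h import *
p,K,W,s=grab('wrist','w12.png')
```

```text
(no output)
```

View pics/w12.png

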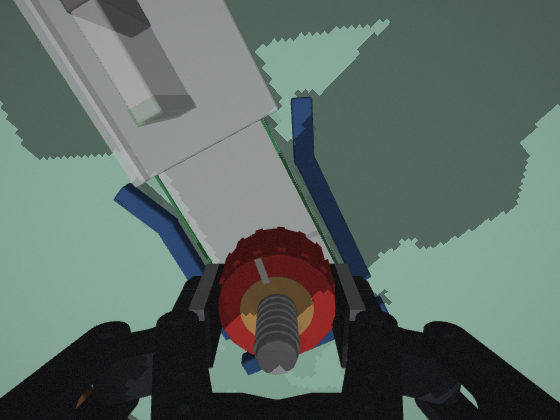

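The mark on the ring sits at (263,270), as it did after the regrip, so the ring turns with the jaws. Total is about 278°, still free.

Request:
jog_arm:
  deltas:
    - {"offset": [0, 0, -0.002], "rotation": [0, 0, -0.5], "fingers": 38}
    - {"offset": [0, 0, -0.002], "rotation": [0, 0, -0.5], "fingers": 38}

```text
t: 24.35
eef_pos: [0.5597, -0.1832, 0.0132]
orientation: [[-0.002, 0.623, -0.782], [-0.001, -0.782, -0.623], [-1.0, -0.0, 0.002]]
contact_force: [-5.0, -2.4, 4.2]
width: 0.5
```

```bash
python3 st.py
```

```text
24.35 [ 0.5597 -0.1832  0.0132] yaw -51.5 F [-4.97 -2.39  4.15] M [-0.363  0.966  0.033] q1,6 [-0.423  2.046] tau6 -0.388 w 42.7
```

Request:
jog_arm:
  deltas:
    - {"offset": [0, 0, -0.002], "rotation": [0, 0, -0.5], "fingers": 38}
    - {"offset": [0, 0, -0.002], "rotation": [0, 0, -0.5], "fingers": 38}

```text
t: 24.55
eef_pos: [0.5596, -0.1831, 0.013]
orientation: [[-0.002, 0.537, -0.843], [-0.001, -0.843, -0.537], [-1.0, -0.0, 0.002]]
contact_force: [-4.5, -1.6, 6.5]
width: 0.499
```

```bash
python3 st.py
```

```text
24.55 [ 0.5596 -0.1831  0.013 ] yaw -57.5 F [-4.48 -1.56  6.49] M [-0.381  0.947  0.06 ] q1,6 [-0.423  2.151] tau6 -0.383 w 42.6
```

Request:
jog_arm:
  deltas:
    - {"offset": [-0.01, 0, 0.01], "rotation": [0, 0, -0.5], "fingers": 38}
    - {"offset": [0, 0, 0], "rotation": [0, 0, -0.5], "fingers": 38}

```text
t: 24.75
eef_pos: [0.5595, -0.1831, 0.013]
orientation: [[-0.001, 0.446, -0.895], [-0.001, -0.895, -0.446], [-1.0, 0.0, 0.002]]
contact_force: [-2.0, -3.1, 1.2]
width: 0.501
```

```bash
python3 st.py
```

```text
24.75 [ 0.5595 -0.1831  0.013 ] yaw -63.5 F [-2.03 -3.05  1.18] M [-0.407  0.516  0.049] q1,6 [-0.423  2.256] tau6 -0.38 w 42.8
```

Request:
jog_arm:
  deltas:
    - {"offset": [0, 0, -0.001], "rotation": [0, 0, -0.5], "fingers": 38}
    - {"offset": [0, 0, -0.001], "rotation": [0, 0, -0.5], "fingers": 38}

```text
t: 24.95
eef_pos: [0.5595, -0.183, 0.0129]
orientation: [[-0.001, 0.351, -0.937], [-0.001, -0.937, -0.351], [-1.0, 0.0, 0.002]]
contact_force: [-3.3, -1.4, 1.0]
width: 0.499
```

```bash
python3 st.py
```

```text
24.95 [ 0.5595 -0.183   0.0129] yaw -69.5 F [-3.31 -1.41  1.03] M [-0.463  0.587  0.056] q1,6 [-0.423  2.36 ] tau6 -0.379 w 42.6
```

Request:
jog_arm:
  deltas:
    - {"offset": [0, 0, -0.001], "rotation": [0, 0, -0.5], "fingers": 38}
    - {"offset": [0, 0, -0.001], "rotation": [0, 0, -0.5], "fingers": 38}

```text
t: 25.15
eef_pos: [0.5595, -0.1829, 0.0128]
orientation: [[-0.002, 0.251, -0.968], [-0.001, -0.968, -0.251], [-1.0, 0.0, 0.002]]
contact_force: [-3.0, -2.8, 0.8]
width: 0.5
```

```bash
python3 st.py
```

```text
25.15 [ 0.5595 -0.1829  0.0128] yaw -75.5 F [-2.98 -2.76  0.83] M [-0.394  0.482  0.072] q1,6 [-0.423  2.465] tau6 -0.379 w 42.7
```

Request:
jog_arm:
  deltas:
    - {"offset": [0, 0, -0.001], "rotation": [0, 0, -0.5], "fingers": 38}
    - {"offset": [0, 0, -0.001], "rotation": [0, 0, -0.5], "fingers": 38}

```text
t: 25.35
eef_pos: [0.5595, -0.1829, 0.0127]
orientation: [[-0.002, 0.148, -0.989], [-0.001, -0.989, -0.148], [-1.0, 0.0, 0.002]]
contact_force: [-1.7, -2.1, 1.0]
width: 0.502
```

```bash
python3 st.py
```

```text
25.35 [ 0.5595 -0.1829  0.0127] yaw -81.5 F [-1.75 -2.12  0.98] M [-0.396  0.487  0.056] q1,6 [-0.423  2.57 ] tau6 -0.378 w 42.9
```

Request:
jog_arm:
  deltas:
    - {"offset": [0, 0, -0.001], "rotation": [0, 0, -0.5], "fingers": 38}
    - {"offset": [0, 0, -0.001], "rotation": [0, 0, -0.5], "fingers": 38}

```text
t: 25.55
eef_pos: [0.5595, -0.1828, 0.0125]
orientation: [[-0.002, 0.044, -0.999], [-0.0, -0.999, -0.044], [-1.0, 0.0, 0.002]]
contact_force: [-2.2, -1.2, 0.7]
width: 0.502
```

```bash
python3 st.py
```

```text
25.55 [ 0.5595 -0.1828  0.0125] yaw -87.5 F [-2.2  -1.23  0.69] M [-0.324  0.491  0.051] q1,6 [-0.423  2.674] tau6 -0.378 w 42.9
```

Request:
jog_arm:
  deltas:
    - {"offset": [0, 0, -0.001], "rotation": [0, 0, -0.5], "fingers": 38}
    - {"offset": [0, 0, -0.001], "rotation": [0, 0, -0.5], "fingers": 38}

```text
t: 25.75
eef_pos: [0.5595, -0.1828, 0.0124]
orientation: [[-0.002, -0.061, -0.998], [-0.0, -0.998, 0.061], [-1.0, 0.0, 0.002]]
contact_force: [-2.4, -1.9, 0.1]
width: 0.5
```

```bash
python3 st.py
```

```text
25.75 [ 0.5595 -0.1828  0.0124] yaw -93.5 F [-2.42 -1.86  0.13] M [-0.351  0.433  0.079] q1,6 [-0.423  2.779] tau6 -0.378 w 42.7
```

Turned 326° with no clear rise, and the wrist is near its range end. Releasing the ring, turning the open gripper back and regripping.

Request:
jog_arm:
  deltas:
    - {"offset": [0, 0, 0], "rotation": [0, 0, 0], "fingers": 64}
    - {"offset": [0, 0, 0], "rotation": [0, 0, 0], "fingers": 64}
    - {"offset": [0, 0, 0], "rotation": [0, 0, 0.5], "fingers": 64}
    - {"offset": [0, 0, 0], "rotation": [0, 0, 1], "fingers": 64}
    - {"offset": [0, 0, 0], "rotation": [0, 0, 1], "fingers": 64}
    - {"offset": [0, 0, 0], "rotation": [0, 0, 1], "fingers": 64}
    - {"offset": [0, 0, 0], "rotation": [0, 0, 1], "fingers": 64}
    - {"offset": [0, 0, 0], "rotation": [0, 0, 1], "fingers": 64}
    - {"offset": [0, 0, 0], "rotation": [0, 0, 1], "fingers": 64}
    - {"offset": [0, 0, 0], "rotation": [0, 0, 1], "fingers": 64}

```text
t: 26.75
eef_pos: [0.5609, -0.1825, 0.0132]
orientation: [[0.001, 0.668, -0.744], [0.0, -0.744, -0.668], [-1.0, 0.001, -0.001]]
contact_force: [0.3, 0.4, 0.0]
width: 0.75
```

Request:
jog_arm:
  deltas:
    - {"offset": [0, 0, 0], "rotation": [0, 0, 1], "fingers": 64}
    - {"offset": [0, 0, 0], "rotation": [0, 0, 1], "fingers": 64}
    - {"offset": [0, 0, 0], "rotation": [0, 0, 1], "fingers": 64}
    - {"offset": [0, 0, 0], "rotation": [0, 0, 1], "fingers": 64}
    - {"offset": [0, 0, 0], "rotation": [0, 0, 1], "fingers": 64}
    - {"offset": [0, 0, 0], "rotation": [0, 0, 1], "fingers": 64}
    - {"offset": [0, 0, 0], "rotation": [0, 0, 1], "fingers": 64}
    - {"offset": [0, 0, 0], "rotation": [0, 0, 1], "fingers": 64}
    - {"offset": [0, 0, 0], "rotation": [0, 0, 0.5], "fingers": 64}
    - {"offset": [0, 0, 0], "rotation": [0, 0, 0], "fingers": 64}

```text
t: 27.75
eef_pos: [0.5608, -0.1825, 0.0132]
orientation: [[0.001, 0.999, 0.046], [0.0, 0.046, -0.999], [-1.0, 0.001, -0.0]]
contact_force: [-0.4, -0.5, 0.5]
width: 0.751
```

```bash
python3 st.py
python3 - <<'E'
from h import *
p,K,W,s=grab('wrist','w13.png')
T=np.eye(4);T[:3,:3]=s['orientation'];T[:3,3]=s['eef_pos']
print(w2pix([.5617,-.183,.0605],K,W))
for l in (-.02,-.045): print(l,w2pix((T@[l,0,0,1])[:3],K,W))
E
```

```text
27.75 [ 0.5608 -0.1825  0.0132] yaw 2.6 F [-0.43 -0.51  0.48] M [-0.02  -0.014  0.064] q1,6 [-0.423  1.102] tau6 -0.25 w 64.1
[276.51716195 357.33109041]
-0.02 [273.9903984  307.00123307]
-0.045 [273.53769966 351.01126344]
```

View pics/w13.png

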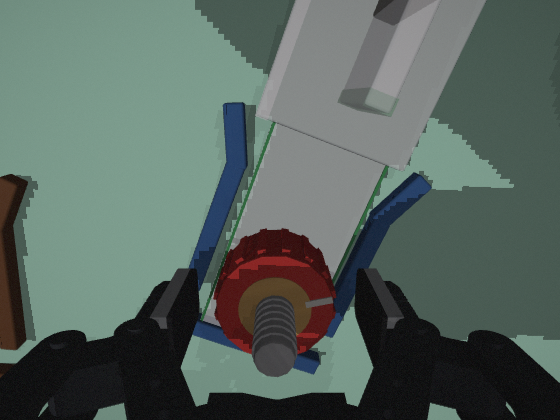

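The stud sits on the jaws' centre line (274,355). Regripping.

Request:
jog_arm:
  deltas:
    - {"offset": [0, 0, 0], "rotation": [0, 0, 0], "fingers": 50}
    - {"offset": [0, 0, 0], "rotation": [0, 0, 0], "fingers": 38}
    - {"offset": [0, 0, 0], "rotation": [0, 0, 0], "fingers": 38}
    - {"offset": [0, 0, 0], "rotation": [0, 0, 0], "fingers": 38}
    - {"offset": [0, 0, 0], "rotation": [0, 0, 0], "fingers": 38}
  force: 40

```text
t: 28.3
eef_pos: [0.5601, -0.1826, 0.0134]
orientation: [[-0.0, 0.999, 0.044], [-0.0, 0.044, -0.999], [-1.0, -0.0, 0.0]]
contact_force: [-2.2, 0.4, 5.3]
width: 0.499
```

```bash
python3 st.py
```

```text
28.3 [ 0.5601 -0.1826  0.0134] yaw 2.5 F [-2.24  0.41  5.33] M [ 0.103  0.528 -0.034] q1,6 [-0.423  1.104] tau6 -0.014 w 42.6
```

Request:
jog_arm:
  deltas:
    - {"offset": [0, 0, 0], "rotation": [0, 0, -0.5], "fingers": 38}
    - {"offset": [0, 0, 0], "rotation": [0, 0, -0.3], "fingers": 38}

```text
t: 28.5
eef_pos: [0.5601, -0.1826, 0.0134]
orientation: [[-0.0, 0.999, -0.041], [-0.0, -0.041, -0.999], [-1.0, -0.0, 0.0]]
contact_force: [-1.8, -0.3, 4.9]
width: 0.498
```

```bash
python3 st.py
```

```text
28.5 [ 0.5601 -0.1826  0.0134] yaw -2.3 F [-1.79 -0.27  4.9 ] M [0.065 0.431 0.052] q1,6 [-0.423  1.189] tau6 -0.144 w 42.5
```

Turned about 331°. Continuing in 6° steps.

Request:
jog_arm:
  deltas:
    - {"offset": [0, 0, 0], "rotation": [0, 0, -0.5], "fingers": 38}
    - {"offset": [0, 0, -0.001], "rotation": [0, 0, -0.5], "fingers": 38}

```text
t: 28.7
eef_pos: [0.5601, -0.1826, 0.0132]
orientation: [[-0.0, 0.989, -0.146], [-0.0, -0.146, -0.989], [-1.0, -0.0, 0.0]]
contact_force: [-1.8, 0.4, 4.4]
width: 0.498
```

```bash
python3 st.py
```

```text
28.7 [ 0.5601 -0.1826  0.0132] yaw -8.4 F [-1.77  0.37  4.38] M [0.074 0.343 0.047] q1,6 [-0.423  1.294] tau6 -0.386 w 42.5
```

Request:
jog_arm:
  deltas:
    - {"offset": [0, 0, 0], "rotation": [0, 0, -0.5], "fingers": 38}
    - {"offset": [0, 0, -0.001], "rotation": [0, 0, -0.5], "fingers": 38}

```text
t: 28.9
eef_pos: [0.5602, -0.1826, 0.0131]
orientation: [[0.0, 0.969, -0.248], [-0.0, -0.248, -0.969], [-1.0, 0.0, 0.0]]
contact_force: [-1.5, 0.9, 3.6]
width: 0.499
```

```bash
python3 st.py
```

```text
28.9 [ 0.5602 -0.1826  0.0131] yaw -14.4 F [-1.47  0.95  3.62] M [0.067 0.326 0.072] q1,6 [-0.423  1.399] tau6 -0.382 w 42.6
```

Request:
jog_arm:
  deltas:
    - {"offset": [0, 0, 0], "rotation": [0, 0, -0.5], "fingers": 38}
    - {"offset": [0, 0, -0.001], "rotation": [0, 0, -0.5], "fingers": 38}

```text
t: 29.1
eef_pos: [0.5602, -0.1826, 0.013]
orientation: [[0.0, 0.937, -0.348], [-0.0, -0.348, -0.937], [-1.0, 0.0, 0.0]]
contact_force: [-1.5, -1.1, 2.9]
width: 0.501
```

```bash
python3 st.py
```

```text
29.1 [ 0.5602 -0.1826  0.013 ] yaw -20.4 F [-1.48 -1.1   2.88] M [0.072 0.339 0.066] q1,6 [-0.423  1.504] tau6 -0.381 w 42.7
```

Request:
jog_arm:
  deltas:
    - {"offset": [0, 0, 0], "rotation": [0, 0, -0.5], "fingers": 38}
    - {"offset": [0, 0, -0.001], "rotation": [0, 0, -0.5], "fingers": 38}

```text
t: 29.3
eef_pos: [0.5602, -0.1827, 0.013]
orientation: [[0.0, 0.896, -0.444], [-0.0, -0.444, -0.896], [-1.0, 0.0, 0.0]]
contact_force: [-1.7, 0.5, 3.0]
width: 0.5
```

```bash
python3 st.py
```

```text
29.3 [ 0.5602 -0.1827  0.013 ] yaw -26.4 F [-1.72  0.46  3.01] M [0.013 0.253 0.074] q1,6 [-0.423  1.608] tau6 -0.344 w 42.7
```

Request:
jog_arm:
  deltas:
    - {"offset": [0, 0, 0], "rotation": [0, 0, -0.4], "fingers": 38}

```text
t: 29.4
eef_pos: [0.5602, -0.1827, 0.013]
orientation: [[0.0, 0.877, -0.481], [-0.0, -0.481, -0.877], [-1.0, 0.0, 0.0]]
contact_force: [-1.3, -0.3, 3.9]
width: 0.5
```

```bash
python3 st2.py
```

```text
29.55 [ 0.5602 -0.1827  0.013 ] yaw -28.6 turned~ 261.0 Mz [ 0.115 -0.011 -0.099 -0.053] mean -0.012 F [-1.2  0.2  2.8] q6 1.65
```

Request:
jog_arm:
  deltas:
    - {"offset": [0, 0, 0], "rotation": [0, 0, -0.25], "fingers": 38}
    - {"offset": [0, 0, 0], "rotation": [0, 0, -0.25], "fingers": 38}

```text
t: 29.75
eef_pos: [0.5602, -0.1826, 0.0129]
orientation: [[0.0, 0.85, -0.526], [-0.0, -0.526, -0.85], [-1.0, 0.0, 0.0]]
contact_force: [-1.9, 0.7, 3.6]
width: 0.499
```

```bash
python3 st.py
```

```text
29.75 [ 0.5602 -0.1826  0.0129] yaw -31.7 F [-1.91  0.67  3.63] M [-0.004  0.217  0.093] q1,6 [-0.423  1.702] tau6 -0.12 w 42.6
```

Request:
jog_arm:
  deltas:
    - {"offset": [0, 0, 0], "rotation": [0, 0, -0.25], "fingers": 38}
    - {"offset": [0, 0, 0], "rotation": [0, 0, -0.25], "fingers": 38}

```text
t: 29.95
eef_pos: [0.5603, -0.1827, 0.013]
orientation: [[0.0, 0.822, -0.57], [-0.0, -0.57, -0.822], [-1.0, 0.0, 0.0]]
contact_force: [-1.0, -0.2, 2.5]
width: 0.497
```

```bash
python3 st.py
```

```text
29.95 [ 0.5603 -0.1827  0.013 ] yaw -34.8 F [-1.04 -0.21  2.54] M [-0.004  0.224  0.095] q1,6 [-0.423  1.755] tau6 -0.088 w 42.4
```

Request:
jog_arm:
  deltas:
    - {"offset": [0, 0, 0], "rotation": [0, 0, -0.25], "fingers": 38}
    - {"offset": [0, 0, 0], "rotation": [0, 0, -0.25], "fingers": 38}

```text
t: 30.15
eef_pos: [0.5602, -0.1827, 0.0129]
orientation: [[0.0, 0.79, -0.612], [-0.0, -0.612, -0.79], [-1.0, 0.0, 0.0]]
contact_force: [-1.8, 0.4, 2.4]
width: 0.5
```

```bash
python3 st.py
```

```text
30.15 [ 0.5602 -0.1827  0.0129] yaw -37.8 F [-1.78  0.42  2.45] M [-0.037  0.229  0.105] q1,6 [-0.423  1.807] tau6 -0.057 w 42.7
```

Torque now rises steadily: joint 6 by 0.03 N m per 3°, Mz to about 0.10 against 0.05 free. Contact started near 353°. One more small step.

Request:
jog_arm:
  deltas:
    - {"offset": [0, 0, 0], "rotation": [0, 0, -0.25], "fingers": 38}
    - {"offset": [0, 0, 0], "rotation": [0, 0, -0.25], "fingers": 38}

```text
t: 30.35
eef_pos: [0.5603, -0.1827, 0.0129]
orientation: [[0.0, 0.757, -0.653], [-0.0, -0.653, -0.757], [-1.0, 0.0, 0.0]]
contact_force: [-0.9, 0.1, 2.1]
width: 0.501
```

```bash
python3 st.py
```

```text
30.35 [ 0.5603 -0.1827  0.0129] yaw -40.8 F [-0.87  0.09  2.12] M [-0.123  0.212  0.226] q1,6 [-0.423  1.86 ] tau6 -0.026 w 42.7
```

Mz is 0.23 and the joint-6 torque is about 0.15 N m above free, so I estimate 10–18 N, which is snug. Stopping here; release, lift off and inspect.

Request:
jog_arm:
  deltas:
    - {"offset": [0, 0, 0], "rotation": [0, 0, 0], "fingers": 38}
    - {"offset": [0, 0, 0], "rotation": [0, 0, 0], "fingers": 38}

```text
t: 30.55
eef_pos: [0.5603, -0.1827, 0.0129]
orientation: [[0.0, 0.758, -0.652], [-0.0, -0.652, -0.758], [-1.0, 0.0, -0.0]]
contact_force: [-0.8, -0.5, 2.3]
width: 0.499
```

```bash
python3 st2.py
```

```text
30.7 [ 0.5603 -0.1827  0.013 ] yaw -40.7 turned~ 273.1 Mz [-0.122 -0.076 -0.089 -0.161] mean -0.112 F [-1.2 -0.1  1.9] q6 1.86
```

Request:
jog_arm:
  deltas:
    - {"offset": [0, 0, 0], "rotation": [0, 0, 0], "fingers": 50}
    - {"offset": [0, 0, 0], "rotation": [0, 0, 0], "fingers": 70}
    - {"offset": [0, 0, 0], "rotation": [0, 0, 0], "fingers": 85}
    - {"offset": [0, 0, 0], "rotation": [0, 0, 0], "fingers": 85}
    - {"offset": [0, 0, 0.5], "rotation": [0, 0, 0], "fingers": 85}
    - {"offset": [0, 0, 0.9], "rotation": [0, 0, 0], "fingers": 85}
    - {"offset": [0, 0, 0.9], "rotation": [0, 0, 0], "fingers": 85}
    - {"offset": [0, 0, 0.9], "rotation": [0, 0, 0], "fingers": 85}
    - {"offset": [0, 0, 0.5], "rotation": [0, 0, 0], "fingers": 85}
    - {"offset": [0, 0, 0], "rotation": [0, 0, 0], "fingers": 85}

```text
t: 31.7
eef_pos: [0.5628, -0.1837, 0.1649]
orientation: [[0.007, 0.759, -0.651], [-0.003, -0.651, -0.759], [-1.0, 0.007, -0.002]]
contact_force: [0.3, -0.6, 0.7]
width: 0.996
```

```bash
python3 st.py
python3 - <<'E'
from h import *
p,K,W,s=grab('wrist','w14.png');np.savez('w14.npz',K=K,W=W)
p,K,W,s=grab('side','s14.png')
print(w2pix([.5617,-.183,.0605],K,W))
E
```

```text
31.7 [ 0.5628 -0.1837  0.1649] yaw -40.7 F [ 0.27 -0.65  0.71] M [-0.032 -0.039  0.024] q1,6 [-0.423  1.858] tau6 0.0 w 85.1
[334.97922614 174.77476078]
```

View pics/w14.png

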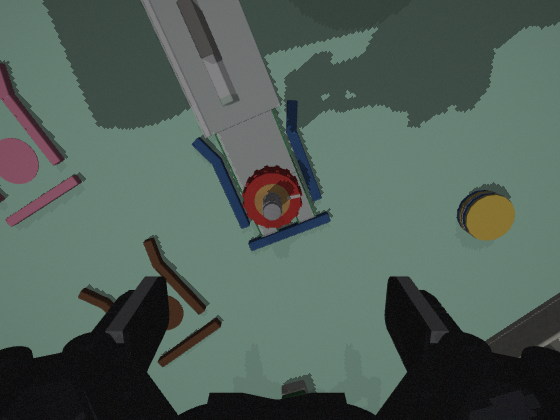

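View pics/s14.png

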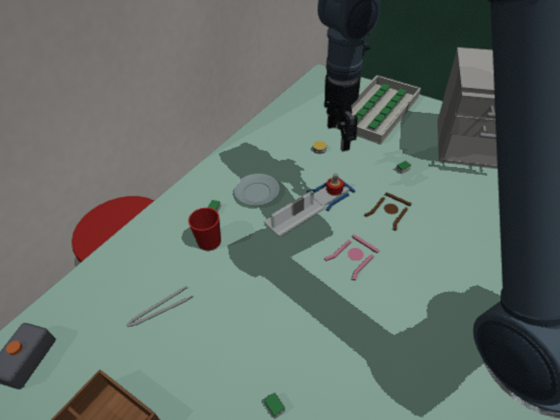

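Both views show the rack in the shoe, the ring down on the tongue and the bystanders in place. Numeric check of slot position and ring mark angle:

Run:
```python
from h import *
a=cv2.imread('pics/w14.png')
cv2.imwrite('pics/c14.png',cv2.resize(cv2.convertScaleAbs(a[95:260,180:340],alpha=1.4),None,fx=3.6,fy=3.6,interpolation=cv2.INTER_CUBIC))
```

```text
(no output)
```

View pics/c14.png

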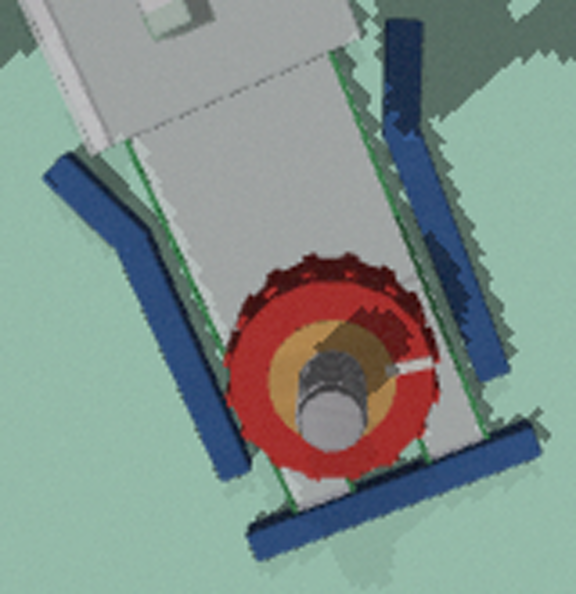

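Run:
```python
from fit import *
d=np.load('w14.npz');K,W=d['K'],d['W']
T=lambda u,v:(180+(u+.5)/3.6-.5,95+(v+.5)/3.6-.5)
G=lambda u,v:(u,v)
# rack: lip is -x side (left). base edge at y=-65: right corner (32,-65,6)=(358,40); lip corner (-32,-65,12)=(93,153)
obs=[(l,T(*uv),K,W) for l,uv in [((32,-65,6),(360,38)),((-32,-65,12),(92,153)),((25,-65,6),(333,52)),((-25,-65,6),(128,140)),((25,-160,6),(486,436)),((-25,-160,6),(294,510)),((9,-160,6),(428,460)),((-9,-160,6),(352,486))]]
x,r=fit(obs,[.6,-.065,-.31]);print('rack',x.round(4),np.degrees(x[2]),r.round(1).tolist())
slot=x[:2]+.125*np.array([np.sin(x[2]),-np.cos(x[2])]);st=pix2w(*T(332,420),.0605,K,W)[:2]
print('slot',slot.round(4),'stud',st.round(4),'d mm',np.linalg.norm(slot-st)*1e3)
m=pix2w(*T(413,367),.0325,K,W)[:2]-st;print('mark now',np.degrees(np.arctan2(m[1],m[0])))
d=np.load('w7.npz');K,W=d['K'],d['W'];T=lambda u,v:(215+(u+.5)/5.5-.5,155+(v+.5)/5.5-.5)
m=pix2w(*T(336,388),.041,K,W)[:2]-pix2w(*T(338,302),.0605,K,W)[:2];print('mark start',np.degrees(np.arctan2(m[1],m[0])))
# bystanders: compare top images
p,K,W,s=grab('top','t14.png')
a=cv2.imread('pics/top0.png').astype(int);b=p[:,:,::-1].astype(int)
for n,(u,v),h in [('cup',(221,146),28),('saucer',(304,152),30),('chips',(406,176),14),('t0',(260,129),14),('t1',(117,297),14),('t2',(427,278),14),('tongs',(142,164),32)]:
    A=a[v-h:v+h,u-h:u+h];B=b[v-h:v+h,u-h:u+h]
    s_,_=cv2.phaseCorrelate(np.float64(cv2.Laplacian(np.uint8(A),cv2.CV_64F).sum(2)),np.float64(cv2.Laplacian(np.uint8(B),cv2.CV_64F).sum(2)));print(n,np.round(s_,2))
```

```text
rack [ 0.6016 -0.063  -0.3185] -18.250825901848714 [[1.0, -0.6], [-0.7, 0.3], [0.2, -0.9], [-1.3, -0.4], [0.8, 0.1], [-0.3, 0.8], [-0.7, 0.3], [0.8, 0.7]]
slot [ 0.5625 -0.1817] stud [ 0.5611 -0.1831] d mm 1.9340040497711055
mark now -30.554704276653904
mark start -18.858405985474818
cup [0.06 0.2 ]
saucer [ -5.65 -15.69]
chips [-31.76   8.08]
t0 [0.04 0.07]
t1 [ 0.14 -0.08]
t2 [ 9.3  15.51]
tongs [-0.04 -0.03]
```

View pics/t14.png

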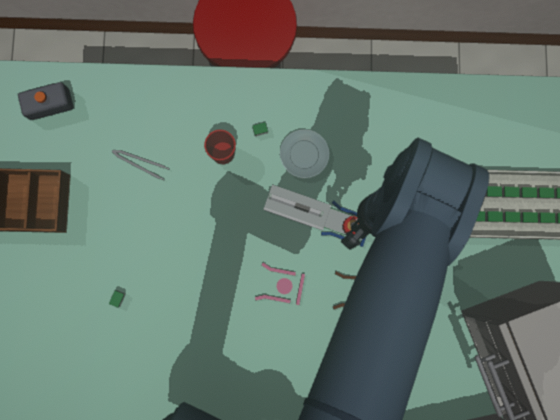

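The ring mark gives 372° (tool count 369°). The slot is 1.9 mm from the stud, and the gripper is open and clear. Handing in.

```bash
python3 -c "
from plant import ctrl
print(ctrl.sign_off())"
```

```text
the job is handed in; nothing more can be done
None
```

The rack is home in the blue shoe with the ring screwed down onto its tongue, and I handed the job in at about 32 s. No verdict was reported, and the bearing force is my estimate, not a direct measurement.

- **Rack:** I slid the tongue between the blue cheeks until the stud stopped it with about 8 N of push, then set the rack down and released it. The last wrist picture puts the slot 1.9 mm from the stud (limit 5 mm).
- **Ring:** I turned it clockwise about 370°, by tool count 369° and by its white mark 372°. That took two re-grips: one to centre the gripper on the ring, one because the wrist reached the end of its range.
- **Snugness:** Torque stayed at the free level (about 0.05 N m) until roughly 353°, then rose. I stopped with it about 0.15 N m above free, which suggests 10–18 N.
- **Checks that disagreed:** The wrist torque reading was noisy (about ±0.03 N m) and sat below the joint-6 torque until the last step. While holding still, torque relaxes, so only readings taken during motion counted.
- **Bystanders:** The cup, tongs and the two tiles the top camera could see had not moved. Its automatic shift check gave no usable result for the saucer (shadow) or for the chips and third tile (arm in the way). By eye, those three look unchanged in the side view.
- **Gripper:** It was open and about 0.16 m up, touching nothing.

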